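Clamp a row of sample vials in the shaker tray with its gate

TASK

Make the five loose vials in the shaker's tray ready for shaking: take the long gate from the rack, bring it into the tray in front of the vials with its ears over the side rails, and with its blade push all five together as one row back against the sprung bar until the ears drop fully down into the slots in the rails, so that the springs hold the row tight and upright when you let go. Feel for the slots and force nothing: do not jam the gate down where there is no slot, squeeze the glass hard or drive the bar hard onto its stop. Leave the short gate and everything else on the bench as it is.

Things in the scene. Friction and masses are not known exactly. Their poses are not given: they have to be found in the camera images.
- shaker: White reciprocating shaker, bolted down; housing 270 x 210 mm (x, y), 70 mm high, control panel on its -x side, which faces the robot. Origin: centre of its underside on the bench; x from panel to back, z up. On it a steel tray (see the points) is held fast by the drive, but stopped anywhere on its stroke: up to 20 mm from mid-stroke, either way in x. Where it stopped is not given.
- tray_mid (a point): Point on the housing (shaker x = y = 0), level with the tray floor's top, 85 mm above the bench; axes as the shaker's. The tray at mid-stroke: floor and two side rails from x = -130 to +115 mm; rails 8 mm thick, inner faces at y = -77 and +77 mm, tops 32 mm above the floor; open at the front (-x), an end plate at the back.
- slots_mid (a point): Point on the housing where, at mid-stroke, the gate's origin is when the gate is seated: shaker x +35 mm, 87 mm above the bench; axes as the shaker's. Each rail has one slot, open to the top, 10 mm long: x = -3 to +7 mm from here at mid-stroke, else up to 20 mm off with the tray. Slot bottom 18 mm above the tray floor, 14 mm deep. The springs press the gate on the slots' front (-x) walls.
- bar_mid (a point): Point on the housing where, at mid-stroke, the middle of the sprung bar's smooth plastic front face rests (shaker x +57 mm, 109 mm above the bench); shifts with the tray. Bar 148 mm long along y, 14 mm high, across the tray's back. It gives up to 13.5 mm to +x: 3.6 N at first touch, 0.6 N more per mm, then a hard stop. Gate seated behind one row of five vials: pushed in 9 mm, about 9 N.
- gate: The long gate: aluminium straightedge plate on edge, 148 mm long (its y), 6 thick (x), 46 high; at each end an ear 15 mm long, 6 thick, 14 high, its underside 16 mm above the lower edge (178 mm over the ears). Black grip tab on top: 14 mm thick (x), 60 long (y), 46 to 82 mm above the lower edge. About 0.2 kg, same either way round. Origin: middle of the lower edge, z up.
- short_gate: A spare gate for a narrower tray: like the long one but with a 98 mm plate, 128 mm over the ears. It stays in the rack. Origin: middle of the lower edge.
- rack: White plastic rack on the bench, fixed, 115 x 125 mm (x, y), with two slots along y at x = -32.5 and +32.5 mm, slot floor 8 mm and top 22 mm above the bench. The two gates stand in them, either in either, blades along y. Origin: centre of the underside.
- vial1: Amber glass sample vial with white screw cap, round, 28 mm wide and 31 mm high below the cap, 42 mm with it (cap 25 mm wide), 32 to 56 g, sliding easily (friction about 0.25); stands loose on the tray floor between the rails, in front of the clamping bar. Origin: centre of its underside, z up.
- vial2: The same kind of vial, also loose in the tray. Origin: centre of its underside.
- vial3: The same kind of vial, also loose in the tray. Origin: centre of its underside.
- vial4: The same kind of vial, also loose in the tray. Origin: centre of its underside.
- vial5: The same kind of vial, also loose in the tray. Origin: centre of its underside.
- odd_vial: A sixth amber vial like the others, 28 mm wide and 42 mm high, standing on the bench away from the shaker; it stays there. Origin: centre of its underside.
- beaker: An empty glass beaker, 66 mm wide, 85 mm high, on the bench; not used. Origin: centre of its underside.
- wash_bottle: A white wash bottle, 64 mm wide, 190 mm high, on the bench left of the shaker; not used. Origin: centre of its underside.
- reagent: An amber reagent bottle with black cap, 68 mm wide, 150 mm high, on the bench left of the shaker; not used. Origin: centre of its underside.
- sample_cup: An empty white cup, 72 mm wide, 60 mm high, on the bench beyond the rack; not used. Origin: centre of its underside.
- spatula: A steel spatula 190 mm long lying on the bench to the right of the rack; not used. Origin: its middle, x along it.

How it is judged:
On the way, in this order (a step that is already met when the one before it is completed fails the run):
1. the long gate is held and lifted clear out of the rack (z of gate in the frame of rack above 0.03 m and contact force between the fingers and gate above 2 N), for 0.1 s.
2. the held gate, still above its seat, has all five vials gathered upright in one row along its blade in the tray (contact force between the fingers and gate above 2 N and z of gate in the frame of shaker between 0.094 and 0.115 m and ((x of vial1 in the frame of gate between 0.013 and 0.022 m and x of vial2 in the frame of gate between 0.013 and 0.022 m and x of vial3 in the frame of gate between 0.013 and 0.022 m and x of vial4 in the frame of gate between 0.013 and 0.022 m and x of vial5 in the frame of gate between 0.013 and 0.022 m) or (x of vial1 in the frame of gate between -0.022 and -0.013 m and x of vial2 in the frame of gate between -0.022 and -0.013 m and x of vial3 in the frame of gate between -0.022 and -0.013 m and x of vial4 in the frame of gate between -0.022 and -0.013 m and x of vial5 in the frame of gate between -0.022 and -0.013 m)) and angle between each of vial1, vial2, vial3, vial4, vial5's own z axis and vertical below 0.15 rad), for 0.1 s.
At the end, for the whole second after the job is handed in: The long gate is upright (within 7 degrees) with its ears down in the slots (within 2.5 mm) and pressed against the tray by the springs (over 4.5 N); all five vials stand upright on the tray floor in one row, within 3.5 mm of touching its blade; all at rest (z of gate in the frame of shaker between 0.084 and 0.0895 m and angle between gate's own z axis and vertical below 0.12 rad and x of gate in the frame of shaker between 0.01 and 0.064 m and contact force between gate and shaker above 4.5 N and ((x of vial1 in the frame of gate between 0.013 and 0.0205 m and x of vial2 in the frame of gate between 0.013 and 0.0205 m and x of vial3 in the frame of gate between 0.013 and 0.0205 m and x of vial4 in the frame of gate between 0.013 and 0.0205 m and x of vial5 in the frame of gate between 0.013 and 0.0205 m) or (x of vial1 in the frame of gate between -0.0205 and -0.013 m and x of vial2 in the frame of gate between -0.0205 and -0.013 m and x of vial3 in the frame of gate between -0.0205 and -0.013 m and x of vial4 in the frame of gate between -0.0205 and -0.013 m and x of vial5 in the frame of gate between -0.0205 and -0.013 m)) and angle between each of vial1, vial2, vial3, vial4, vial5's own z axis and vertical below 0.15 rad and z of vial1 in the frame of shaker between 0.082 and 0.089 m and z of vial2 in the frame of shaker between 0.082 and 0.089 m and z of vial3 in the frame of shaker between 0.082 and 0.089 m and z of vial4 in the frame of shaker between 0.082 and 0.089 m and z of vial5 in the frame of shaker between 0.082 and 0.089 m and linear speed of each of vial1, vial2, vial3, vial4, vial5, gate below 0.02 m/s).
It fails at once if a vial is tipped over (more than 35 degrees) (angle between any of vial1, vial2, vial3, vial4, vial5's own z axis and vertical above 0.6 rad).
It fails at once if a vial is squeezed by the gate or the sprung bar with more than 14 N (contact force between any of vial1, vial2, vial3, vial4, vial5 and gate above 14 N or contact force between any of vial1, vial2, vial3, vial4, vial5 and shaker above 14 N).
It fails at once if the row is pressed on the sprung bar with more than 16 N (the bar driven hard onto its stop) (contact force between clamp_bar_c1 and anything else above 16 N).
It fails at once if the gate is pressed on the tray with more than 35 N (contact force between gate and shaker above 35 N).
It fails at once if the short gate or something else on the bench is moved (more than 20 mm) (distance of any of short_gate, odd_vial, beaker, wash_bottle, reagent, sample_cup, spatula from where it was at the start of the episode above 0.02 m).
It also fails if it takes over 61 s, if anything falls off the work surface, if the arm or the gripper's body presses on something with over 40 N, if the wrist force passes 120 N, or if a joint passes its speed limit or range.

ROBOT

A 7-joint arm with a two-finger parallel gripper is mounted at the origin on the work surface. World frame = base frame: x ahead of the robot, y to its left, z up, the work surface at z = 0. Lengths are in m, angles in rad, forces in N, time in s.
With the tool pointing down it reaches from about 0.425 to 0.925 m from the base axis. Payload 6.8 kg.
Tool frame: the origin (TCP) lies midway between the tips of the shut fingers; the grasp point (between the pads) lies 19 mm behind it; z points along the fingers, y is the line along which they close (so a half turn about z gives the same grasp; the last joint's range is limited). The gripper opens to 85 mm and grips with 20 to 120 N. Pads are 22 mm wide; open, the fingers measure 114 mm over their backs; the gripper's body (76 mm by 85 mm) begins 54 mm behind the grasp point. The pads swing forward as they close: fully open they stand 13 mm farther back than shut.
Start: joints at [-1.234, 0.477, 0.022, 1.555, -0.011, 1.109, -0.083], TCP at [0.29, 0.609, 0.231] pointing down, gripper open.
Joint ranges: [-2.96, 2.96], [-0.34, 2.1], [-1.41, 1.46], [0.24, 2.44], [-1.37, 4.51], [0.17, 1.92], [-2.96, 2.96]. Speed limits (rad/s): [2.39, 2.39, 3.14, 3.14, 3.14, 3.14, 3.14].

INTERFACE

Orientations are given as a unit quaternion [w, x, y, z].
In Python, from station import bot gives the robot as it stands.
- The arm moves only by the tool jog_arm, never from a script. Its argument "rows" is a list of rows, each an object of numbers: "fingers": the finger opening in mm, from 0 to 85.4; "x", "y", "z": the shift along the tool's x, y, z in mm; "ax", "ay", "az": the turn, a rotation vector about the tool's x, y, z in degrees. A call has exactly 8 rows; each row shifts and turns the commanded pose from where the row before left it, along the tool's axes as they then stand; what a row does not reach is not made up. A row lasts 1/10 s, in which the tool goes at most 50 mm and 8.59 degrees, less where a joint would pass 70% of its speed; a pose out of reach is approached as far as the arm can. A call with a gripper value outside its range is refused whole. The fingers move at their own pace and stop on an object; "force" is the grip in N (left out, the last holds). Time passes only in rows, so rows that do not move let the fingers close, or fill a call up. It gives the time, the measured TCP pose, the force, the opening and the grip force at its end, in the units of the state.
- bot.get_obs(): the state, without advancing time (a new reading comes with each control period).
- bot.read_camera(name): name is "side" or "top"; returns a dict with "pixels" (400x640x3 uint8, red, green, blue), "vertical_fov" (degrees; the focal length in pixels is half the picture's height over the tangent of half this angle, whatever the lens; pixels are square), "cx", "cy" (the principal point, pixels), "world_from_camera" (4x4, takes a point from camera to world coordinates). Camera axes: x right, y down, z forward; pixel columns grow to the right and rows downward; lengths in m; the calibration is good to about 2 mm. A picture is of the moment at which its call begins. There is no depth.
- bot.hand_in(): hands the job in; it is judged then, once.
The state is a dict: "t": time; "q": joint angles; "joint_vel": joint speeds; "joint_torque": joint torques, N m; "eef_pos": TCP position; "tool_rot": TCP orientation; "contact_force": force on the tool from outside, world axes, zero at the start; "torque": the same for the moment, N m; "gripper_width": opening from 0.0 (shut) to 1.0 (fully open); "grasp_force": force on a finger pad.
Only numpy, scipy, OpenCV 4.12 (cv2) and the standard library are available. Lean on these libraries where they do the work, as an engineer would, in place of code of your own. Each camera call takes 0.05 s, during which the arm holds its last target. There are 200 camera calls.

## Working session

There is one attempt and no reset: what is moved stays moved. The work goes in short steps, Python scripts to look and compute and a tool call to move; the robot and the scene stay as the last step left them, time stands still between calls to the robot, and variables do not carry over. Pictures are saved under pics/ and viewed, at most 10 in all, crops included, and the job is handed in when it is done.

Besides the shell and the picture viewer there is one more tool, called after ">>>" as name([rows], argument=value, ...), one row to a line, values as JSON. jog_arm: Moves the arm, as the interface text tells. Its arguments: {"type":"object","properties":{"rows":{"type":"array","items":{"type":"object","properties":{"fingers":{"type":"number"},"x":{"type":"number"},"y":{"type":"number"},"z":{"type":"number"},"ax":{"type":"number"},"ay":{"type":"number"},"az":{"type":"number"}}}},"force":{"type":"number"}},"required":["rows"]}

```bash
mkdir -p pics; cat > h.py <<'E'
import numpy as np, cv2
from station import bot
def snap(n,f=None):
    c=bot.read_camera(n)
    if f: cv2.imwrite('pics/'+f,c['pixels'][:,:,::-1])
    return c
def ray(c,u,v):
    f=200/np.tan(np.radians(c['vertical_fov'])/2); T=np.array(c['world_from_camera'])
    d=T[:3,:3]@np.array([(u-c['cx'])/f,(v-c['cy'])/f,1]); return T[:3,3],d
def onz(c,u,v,z):
    o,d=ray(c,u,v); return o+d*(z-o[2])/d[2]
def proj(c,p):
    f=200/np.tan(np.radians(c['vertical_fov'])/2); T=np.array(c['world_from_camera'])
    q=T[:3,:3].T@(np.array(p)-T[:3,3]); return f*q[0]/q[2]+c['cx'],f*q[1]/q[2]+c['cy']
E
python3 - <<'E'
from h import *
for n in('top','side'):
    c=snap(n,n+'1.png'); print(n,c['pixels'].shape,c['vertical_fov'],c['cx'],c['cy'],np.round(c['world_from_camera'],3).tolist())
o=bot.get_obs();print({k:np.round(v,3).tolist() for k,v in o.items()})
E
```

```text
top (400, 640, 3) 54.58053789320773 323.73774591908375 200.42959698503037 [[-0.024, -0.987, 0.161, 0.379], [-1.0, 0.025, -0.001, 0.002], [-0.003, -0.161, -0.987, 1.262], [0.0, 0.0, 0.0, 1.0]]
side (400, 640, 3) 49.254362489837156 315.55573651930615 201.3187709239744 [[0.818, -0.36, 0.448, -0.125], [-0.575, -0.504, 0.645, -1.007], [-0.006, -0.785, -0.619, 1.042], [0.0, 0.0, 0.0, 1.0]]
{'t': 0.1, 'q': [-1.234, 0.478, 0.022, 1.556, -0.011, 1.109, -0.083], 'joint_vel': [0.0, -0.0, 0.0, -0.003, -0.001, -0.001, 0.0], 'joint_torque': [0.004, -59.776, 1.613, -28.195, 0.013, 0.005, -0.0], 'eef_pos': [0.29, 0.609, 0.23], 'tool_rot': [-0.0, 0.221, 0.975, -0.001], 'contact_force': [0.147, -0.839, 0.183], 'torque': [-0.017, -0.001, -0.02], 'grasp_force': 0.0, 'gripper_width': 0.996}
```

View pics/top1.png

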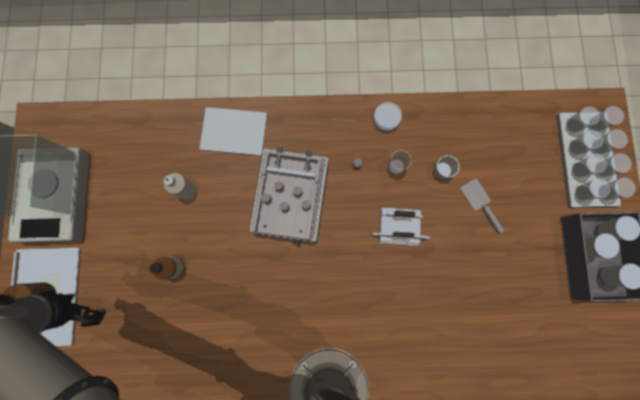

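View pics/side1.png

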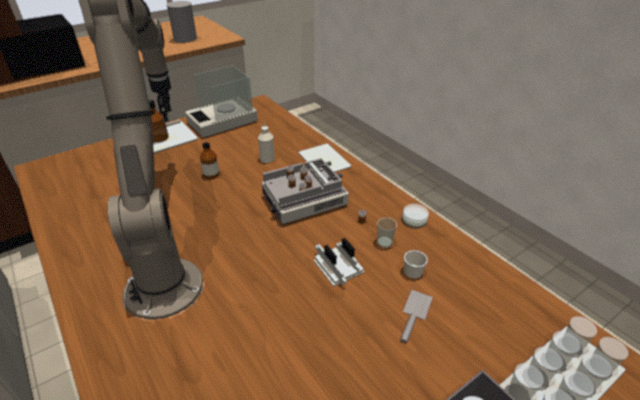

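The top view shows the shaker at about (289,196), with five caps near (278,186), (297,191), (266,199), (306,204) and (285,208). The rack is at (401,226), and its front gate (row 236) looks like the long one. The side view shows the rack at (338,262). I'll zoom in next.

```bash
python3 - <<'E'
import cv2,numpy as np
t=cv2.imread('pics/top1.png');s=cv2.imread('pics/side1.png')
a=cv2.resize(t[145:250,245:335],None,fx=5.5,fy=5.5,interpolation=cv2.INTER_CUBIC)
b=cv2.resize(t[200:253,368:433],None,fx=4.5,fy=4.5,interpolation=cv2.INTER_CUBIC)
b=cv2.copyMakeBorder(b,0,a.shape[0]-b.shape[0],0,0,cv2.BORDER_CONSTANT)
cv2.imwrite('pics/z1.png',np.hstack([a,b])); print(a.shape,b.shape)
c=cv2.resize(s[150:225,255:355],None,fx=5,fy=5,interpolation=cv2.INTER_CUBIC)
d=cv2.resize(s[230:292,305:370],None,fx=4.5,fy=4.5,interpolation=cv2.INTER_CUBIC)
d=cv2.copyMakeBorder(d,0,c.shape[0]-d.shape[0],0,0,cv2.BORDER_CONSTANT)
cv2.imwrite('pics/z2.png',np.hstack([c,d]))
E
```

```text
(578, 495, 3) (578, 292, 3)
```

View pics/z1.png

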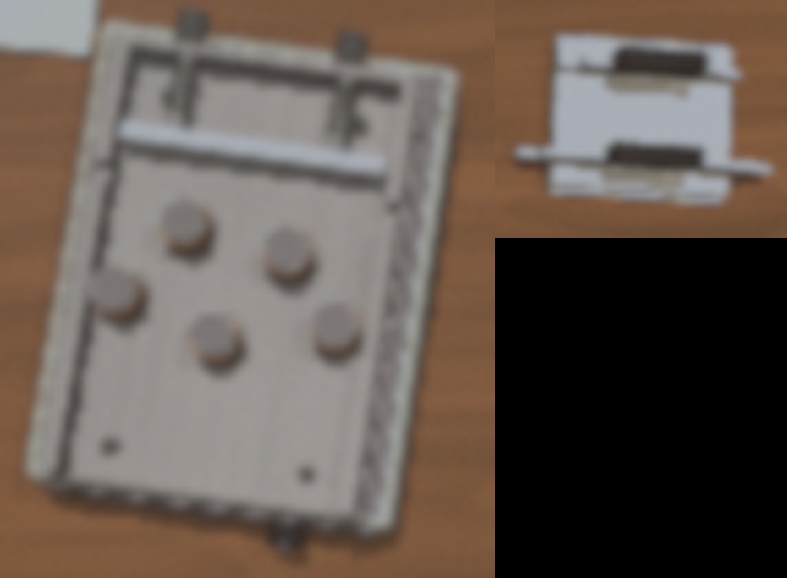

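View pics/z2.png

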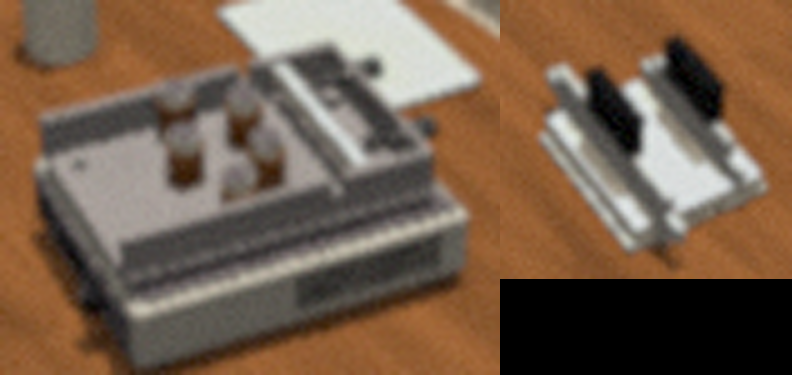

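Zoomed in, the front gate is clearly the long one: its ears overhang the rack at top-view px (373,234) and (429,237). The bar runs from (267,169) to (315,175). The slot notches are near (264,174) and (316,182). Now I'll measure.

```bash
python3 - <<'E'
from h import *
ct,cs=snap('top'),snap('side')
def cont(c,m,off,minA):
    r=[]
    for k in cv2.findContours(m.astype(np.uint8),cv2.RETR_EXTERNAL,cv2.CHAIN_APPROX_NONE)[0]:
        if cv2.contourArea(k)>minA: r.append(k[:,0,:]+np.array(off))
    return r
def mask(c,x0,x1,y0,y1,f):
    p=c['pixels'][y0:y1,x0:x1].astype(int); return f(p)
# tabs
for n,c,w in(('top',ct,(380,425,200,250)),('side',cs,(315,365,235,275))):
    m=mask(c,*w,lambda p:p.max(2)<60)
    for k in cont(c,m,(w[0],w[2]),12):
        box=cv2.boxPoints(cv2.minAreaRect(k.astype(np.float32)))
        print(n,'tab',k.min(0),k.max(0),np.round(box,1).tolist(), np.round([onz(c,u,v,.090)[:2] for u,v in box],3).tolist())
P=lambda u,v:(245+u/5.5-.4,145+v/5.5-.4)
Q=lambda u,v:(368+(u-495)/4.5-.4,200+v/4.5-.4)
# bar: bright
m=mask(ct,260,325,160,182,lambda p:p.min(2)>165)
for k in cont(ct,m,(260,160),8): 
    b=cv2.boxPoints(cv2.minAreaRect(k.astype(np.float32)));print('bar',np.round([onz(ct,u,v,.116)[:2] for u,v in b],4).tolist())
for u,v in((103,162),(393,205)):print('slot',onz(ct,*P(u,v),.117).round(4))
for u,v in((105,25),(460,70),(395,533),(25,478)):print('housing',onz(ct,*P(u,v),.07).round(4))
for u,v in((128,48),(400,90),(355,515),(62,470)):print('tray',onz(ct,*P(u,v),.085).round(4))
for u,v in((515,153),(772,170)):print('ear',onz(ct,*Q(u,v),.038).round(4))
for u,v in((555,33),(733,43),(728,203),(549,195)):print('rack',onz(ct,*Q(u,v),.022).round(4))
for u,v in((187,223),(290,250),(117,292),(217,336),(337,327)):print('vial',onz(ct,*P(u,v),.127).round(4))
E
```

```text
top tab [394 233] [412 236] [[393.8999938964844, 235.39999389648438], [394.1000061035156, 232.89999389648438], [412.1000061035156, 234.10000610351562], [411.8999938964844, 236.60000610351562]] [[0.457, -0.208], [0.465, -0.209], [0.46, -0.263], [0.452, -0.262]]
top tab [395 212] [413 215] [[395.0, 212.0], [413.0, 212.0], [413.0, 215.0], [395.0, 215.0]] [[0.528, -0.215], [0.527, -0.27], [0.518, -0.269], [0.519, -0.215]]
side tab [324 246] [335 264] [[320.70001220703125, 249.1999969482422], [326.6000061035156, 244.8000030517578], [338.1000061035156, 260.20001220703125], [332.20001220703125, 264.6000061035156]] [[0.44, -0.221], [0.466, -0.216], [0.455, -0.289], [0.43, -0.293]]
side tab [341 239] [353 256] [[338.3999938964844, 243.0], [344.5, 237.6999969482422], [356.70001220703125, 252.0], [350.6000061035156, 257.20001220703125]] [[0.501, -0.23], [0.532, -0.223], [0.523, -0.295], [0.494, -0.301]]
slot [0.6505 0.1818 0.117 ]
slot [0.6223 0.0227 0.117 ]
housing [0.7429 0.1881 0.07  ]
housing [ 0.7108 -0.0168  0.07  ]
housing [0.4458 0.0264 0.07  ]
housing [0.4815 0.2327 0.07  ]
tray [0.7244 0.1726 0.085 ]
tray [0.6958 0.0179 0.085 ]
tray [0.4554 0.0479 0.085 ]
tray [0.4842 0.2094 0.085 ]
ear [ 0.4681 -0.1489  0.038 ]
ear [ 0.4518 -0.328   0.038 ]
rack [ 0.5546 -0.1834  0.022 ]
rack [ 0.5442 -0.3105  0.022 ]
rack [ 0.4303 -0.2997  0.022 ]
rack [ 0.439  -0.1736  0.022 ]
vial [0.613  0.1346 0.127 ]
vial [0.5967 0.0789 0.127 ]
vial [0.5759 0.1726 0.127 ]
vial [0.5506 0.1188 0.127 ]
vial [0.5539 0.0541 0.127 ]
```

>>> jog_arm([
  {"x": -41, "y": -26, "z": -9, "fingers": 45},
  {"x": -41, "y": -26, "z": -9},
  {"x": -41, "y": -26, "z": -9},
  {"x": -41, "y": -26, "z": -9},
  {"x": -41, "y": -26, "z": -9},
  {"x": -41, "y": -26, "z": -9},
  {"x": -41, "y": -26, "z": -5},
  {"x": -41, "y": -26, "z": 0},
], force=30)

```text
invalid input
```

```bash
cat >> h.py <<'E'
from scipy.spatial.transform import Rotation as R
def pose():
    o=bot.get_obs(); q=o['tool_rot']; r=R.from_quat([q[1],q[2],q[3],q[0]])
    return o,np.array(o['eef_pos']),r
def plan(p,yawdeg):
    """target TCP p, tool y axis heading yawdeg, pointing down"""
    o,e,r=pose(); M=r.as_matrix(); a=np.radians(yawdeg)
    Y=np.array([np.cos(a),np.sin(a),0]);Z=np.array([0,0,-1.]);X=np.cross(Y,Z)
    T=np.c_[X,Y,Z]; print('t %.2f'%o['t'],'at',e.round(4),'yaw %.2f'%np.degrees(np.arctan2(M[1,1],M[0,1])),'F',np.round(o['contact_force'],2))
    print('shift mm, tool axes now',(M.T@(np.array(p)-e)*1000).round(1),'turned axes',(T.T@(np.array(p)-e)*1000).round(1),'turn deg',np.degrees(R.from_matrix(M.T@T).as_rotvec()).round(2))
E
python3 - <<'E'
from h import *
plan([.46,-.239,.20],-5)
E
```

```text
t 0.20 at [0.2903 0.609  0.2307] yaw 64.51 F [0.86 0.27 0.49]
shift mm, tool axes now [-518.1 -692.4   31.5] turned axes [-830.   242.9   30.7] turn deg [-5.000e-02  4.000e-02  6.951e+01]
```

>>> jog_arm([
  {"x": -41, "y": -26, "z": -9, "ax": 0, "ay": 0, "az": 0, "fingers": 45},
  {"x": -41, "y": -26, "z": -9, "ax": 0, "ay": 0, "az": 0, "fingers": 45},
  {"x": -41, "y": -26, "z": -9, "ax": 0, "ay": 0, "az": 0, "fingers": 45},
  {"x": -41, "y": -26, "z": -9, "ax": 0, "ay": 0, "az": 0, "fingers": 45},
  {"x": -41, "y": -26, "z": -9, "ax": 0, "ay": 0, "az": 0, "fingers": 45},
  {"x": -41, "y": -26, "z": -9, "ax": 0, "ay": 0, "az": 0, "fingers": 45},
  {"x": -41, "y": -26, "z": -5, "ax": 0, "ay": 0, "az": 0, "fingers": 45},
  {"x": -41, "y": -26, "z": 0, "ax": 0, "ay": 0, "az": 0, "fingers": 45},
], force=30)

```text
t: 1.0
eef_pos: [0.4981, 0.2788, 0.2913]
tool_rot: [0.001, 0.221, 0.975, 0.001]
contact_force: [1.4, 0.9, 0.4]
gripper_width: 0.522
grasp_force: 0.0
```

```bash
python3 - <<'E'
from h import *
plan([.46,-.239,.20],-5)
E
```

```text
t 1.00 at [0.4981 0.2788 0.2913] yaw 64.52 F [1.44 0.92 0.45]
shift mm, tool axes now [-188.3 -484.    90.6] turned axes [-519.2    7.2   91.3] turn deg [ 1.100e-01 -2.000e-02  6.952e+01]
```

>>> jog_arm([
  {"x": -19, "y": -41, "z": 0, "ax": 0, "ay": 0, "az": 8.5, "fingers": 45},
  {"x": -25, "y": -37, "z": 0, "ax": 0, "ay": 0, "az": 8.5, "fingers": 45},
  {"x": -30, "y": -33, "z": 0, "ax": 0, "ay": 0, "az": 8.5, "fingers": 45},
  {"x": -35, "y": -28, "z": 0, "ax": 0, "ay": 0, "az": 8.5, "fingers": 45},
  {"x": -39, "y": -23, "z": 0, "ax": 0, "ay": 0, "az": 8.5, "fingers": 45},
  {"x": -42, "y": -17, "z": 0, "ax": 0, "ay": 0, "az": 8.5, "fingers": 45},
  {"x": -44, "y": -10, "z": 0, "ax": 0, "ay": 0, "az": 8.5, "fingers": 45},
  {"x": -45, "y": -4, "z": 0, "ax": 0, "ay": 0, "az": 8.5, "fingers": 45},
], force=30)

```text
t: 1.8
eef_pos: [0.4967, -0.0814, 0.2904]
tool_rot: [-0.0, 0.73, 0.683, 0.0]
contact_force: [1.1, 1.0, 0.0]
gripper_width: 0.526
grasp_force: 0.0
```

```bash
python3 - <<'E'
from h import *
plan([.46,-.239,.15],-5)
E
```

```text
t 1.80 at [ 0.4967 -0.0814  0.2904] yaw -3.82 F [1.05 1.04 0.03]
shift mm, tool axes now [-159.7  -26.2  140.3] turned axes [-160.2  -22.9  140.4] turn deg [ 0.02 -0.03  1.18]
```

>>> jog_arm([
  {"x": -32, "y": -5, "z": 10, "ax": 0, "ay": 0, "az": 0, "fingers": 45},
  {"x": -32, "y": -5, "z": 10, "ax": 0, "ay": 0, "az": 0, "fingers": 45},
  {"x": -32, "y": -5, "z": 20, "ax": 0, "ay": 0, "az": 0, "fingers": 45},
  {"x": -32, "y": -5, "z": 25, "ax": 0, "ay": 0, "az": 0, "fingers": 45},
  {"x": -32, "y": -6, "z": 30, "ax": 0, "ay": 0, "az": 0, "fingers": 45},
  {"x": 0, "y": 0, "z": 25, "ax": 0, "ay": 0, "az": 1.2, "fingers": 45},
  {"x": 0, "y": 0, "z": 20, "ax": 0, "ay": 0, "az": 0, "fingers": 45},
  {"x": 0, "y": 0, "z": 0, "ax": 0, "ay": 0, "az": 0, "fingers": 45},
], force=30)

```text
t: 2.6
eef_pos: [0.4595, -0.2372, 0.1479]
tool_rot: [-0.002, 0.736, 0.677, -0.001]
contact_force: [-0.9, 0.1, 0.6]
gripper_width: 0.527
grasp_force: 0.0
```

```bash
python3 - <<'E'
from h import *
plan([.46,-.239,.058],-5)
c=snap('side')
# tab top corners as predicted vs image
a=np.radians(-5);ux=np.array([np.cos(a),np.sin(a),0]);uy=np.array([-np.sin(a),np.cos(a),0])
im=c['pixels'][:,:,::-1].copy()[200:290,290:390]; im=cv2.resize(im,None,fx=6,fy=6,interpolation=cv2.INTER_CUBIC)
for sx in(-7,7):
  for sy in(-30,30):
    u,v=proj(c,np.array([.46,-.239,.09])+ux*sx/1e3+uy*sy/1e3)
    cv2.circle(im,(int((u-290+.5)*6),int((v-200+.5)*6)),4,(0,0,255),1)
cv2.imwrite('pics/g1.png',im)
E
```

```text
t 2.60 at [ 0.4595 -0.2372  0.1479] yaw -4.71 F [-0.87  0.12  0.64]
shift mm, tool axes now [-1.8  1.1 89.9] turned axes [-1.8  0.6 89.9] turn deg [-0.3  -0.05  0.29]
```

View pics/g1.png

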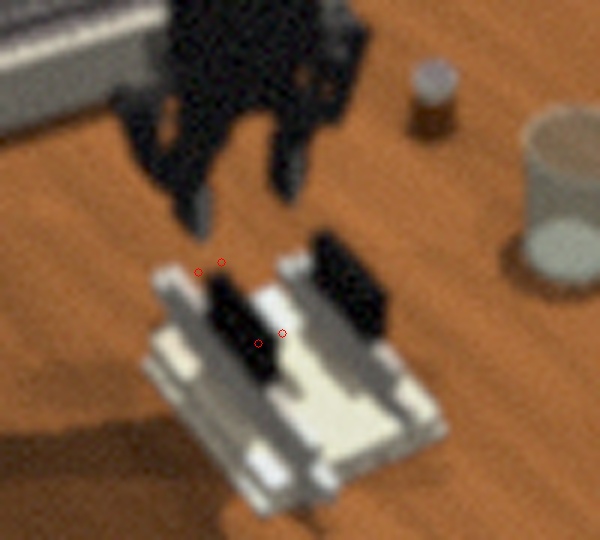

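The projected tab corners (red) sit about 10 zoomed px above the real tab. I'll check the camera bias against the fingertips, whose pose is known. In the crop they are near (197,238) and (290,200).

```bash
python3 - <<'E'
from h import *
o,e,r=pose();M=r.as_matrix()
for n,(x0,y0,w,h) in(('side',(290,200,100,90)),('top',(370,180,70,75))):
    c=snap(n); s=7 if n=='top' else 5
    im=cv2.resize(c['pixels'][y0:y0+h,x0:x0+w,::-1],None,fx=s,fy=s,interpolation=cv2.INTER_CUBIC)
    for t in(-22.5,22.5):
        u,v=proj(c,e+M@np.array([0,t,-7])/1e3); print(n,'tip',round((u-x0+.5)*s),round((v-y0+.5)*s))
        cv2.circle(im,(int((u-x0+.5)*s),int((v-y0+.5)*s)),4,(0,255,0),1)
    if n=='side':A=im
    else:
        a=np.radians(-5);ux=np.array([np.cos(a),np.sin(a),0]);uy=np.array([-np.sin(a),np.cos(a),0])
        for sy in(-89,89):
            u,v=proj(c,np.array([.46,-.239,.038])+uy*sy/1e3); cv2.circle(im,(int((u-x0+.5)*s),int((v-y0+.5)*s)),4,(0,0,255),1)
        B=im
H=max(A.shape[0],B.shape[0]);pad=lambda i:cv2.copyMakeBorder(i,0,H-i.shape[0],0,0,cv2.BORDER_CONSTANT)
out=np.hstack([pad(A),pad(B)]); out=cv2.resize(out,None,fx=800/out.shape[1],fy=800/out.shape[1]) if out.shape[1]>800 else out
print(out.shape); cv2.imwrite('pics/g2.png',out)
E
```

```text
side tip 168 184
side tip 232 158
top tip 270 425
top tip 273 315
(424, 800, 3)
```

View pics/g2.png

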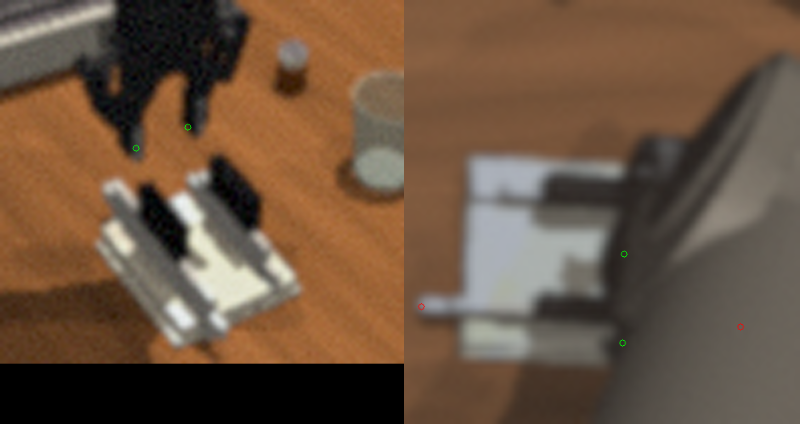

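The fingertips in the side view also sit about 1.6 px below their prediction, near (137,157) and (198,133) in this crop. So the side camera has the bias and the top-view position of the gate holds. I'll go down and grip gently.

>>> jog_arm([
  {"x": -1.8, "y": 0, "z": 15, "ax": -0.3, "ay": 0, "az": 0.3, "fingers": 45},
  {"x": 0, "y": 0, "z": 20, "ax": 0, "ay": 0, "az": 0, "fingers": 45},
  {"x": 0, "y": 0, "z": 20, "ax": 0, "ay": 0, "az": 0, "fingers": 45},
  {"x": 0, "y": 0, "z": 20, "ax": 0, "ay": 0, "az": 0, "fingers": 45},
  {"x": 0, "y": 0, "z": 15, "ax": 0, "ay": 0, "az": 0, "fingers": 45},
  {"x": 0, "y": 0, "z": 0, "ax": 0, "ay": 0, "az": 0, "fingers": 30},
  {"x": 0, "y": 0, "z": 0, "ax": 0, "ay": 0, "az": 0, "fingers": 22},
  {"x": 0, "y": 0, "z": 0, "ax": 0, "ay": 0, "az": 0, "fingers": 18},
], force=20)

```text
t: 3.55
eef_pos: [0.4628, -0.24, 0.0617]
tool_rot: [0.003, 0.737, 0.676, 0.002]
contact_force: [0.2, 0.3, 0.0]
gripper_width: 0.214
grasp_force: 0.0
```

```bash
python3 - <<'E'
from h import *
plan([.46,-.239,.058],-5)
E
```

```text
t 3.55 at [ 0.4628 -0.24    0.0617] yaw -4.97 F [0.23 0.27 0.01]
shift mm, tool axes now [ 0.7 -2.9  3.7] turned axes [ 0.7 -2.9  3.7] turn deg [0.44 0.02 0.03]
```

>>> jog_arm([
  {"x": 0.7, "y": -2.5, "z": 3.5, "ax": 0.4, "ay": 0, "az": 0, "fingers": 22},
  {"x": 0, "y": 0, "z": 0, "ax": 0, "ay": 0, "az": 0, "fingers": 22},
  {"x": 0, "y": 0, "z": 0, "ax": 0, "ay": 0, "az": 0, "fingers": 18},
  {"x": 0, "y": 0, "z": 0, "ax": 0, "ay": 0, "az": 0, "fingers": 14},
  {"x": 0, "y": 0, "z": 0, "ax": 0, "ay": 0, "az": 0, "fingers": 10},
  {"x": 0, "y": 0, "z": 0, "ax": 0, "ay": 0, "az": 0, "fingers": 10},
  {"x": 0, "y": 0, "z": 0, "ax": 0, "ay": 0, "az": 0, "fingers": 10},
  {"x": 0, "y": 0, "z": 0, "ax": 0, "ay": 0, "az": 0, "fingers": 10},
], force=20)

```text
t: 4.35
eef_pos: [0.4599, -0.2388, 0.057]
tool_rot: [-0.0, 0.737, 0.676, -0.0]
contact_force: [2.9, 1.3, 1.4]
gripper_width: 0.161
grasp_force: 19.9
```

```bash
python3 - <<'E'
from h import *
plan([.46,-.239,.058],-5)
E
```

```text
t 4.35 at [ 0.4599 -0.2388  0.057 ] yaw -4.98 F [2.93 1.29 1.36]
shift mm, tool axes now [-0.2  0.1 -1. ] turned axes [-0.2  0.1 -1. ] turn deg [-0.04  0.01  0.02]
```

>>> jog_arm([
  {"x": 0, "y": 0, "z": 0, "ax": 0, "ay": 0, "az": 0, "fingers": 10},
  {"x": 0, "y": 0, "z": 0, "ax": 0, "ay": 0, "az": 0, "fingers": 10},
  {"x": 0, "y": 0, "z": -12, "ax": 0, "ay": 0, "az": 0, "fingers": 10},
  {"x": 0, "y": 0, "z": -20, "ax": 0, "ay": 0, "az": 0, "fingers": 10},
  {"x": 0, "y": 0, "z": -30, "ax": 0, "ay": 0, "az": 0, "fingers": 10},
  {"x": 0, "y": 0, "z": -40, "ax": 0, "ay": 0, "az": 0, "fingers": 10},
  {"x": 0, "y": 0, "z": -40, "ax": 0, "ay": 0, "az": 0, "fingers": 10},
  {"x": 0, "y": 0, "z": -20, "ax": 0, "ay": 0, "az": 0, "fingers": 10},
], force=80)

```text
t: 5.15
eef_pos: [0.459, -0.2394, 0.2212]
tool_rot: [-0.0, 0.737, 0.675, -0.0]
contact_force: [0.7, -0.9, -2.4]
gripper_width: 0.155
grasp_force: 79.2
```

```bash
python3 - <<'E'
from h import *
c=snap('top')
g=cv2.cvtColor(cv2.imread('pics/top1.png'),cv2.COLOR_BGR2GRAY); 
a=np.radians(-9.4);ux=np.array([np.cos(a),np.sin(a)]);uy=np.array([-np.sin(a),np.cos(a)]);C=np.array([.5953,.1076])
S=lambda p:(1e3*np.array([ux@(p[:2]-C),uy@(p[:2]-C)])).round(1)
r=g[160:182,260:325]; print('max',r.max())
m=(r>r.max()-45).astype(np.uint8)
for k in cv2.findContours(m,cv2.RETR_EXTERNAL,cv2.CHAIN_APPROX_NONE)[0]:
    if len(k)<20: continue
    b=cv2.boxPoints(cv2.minAreaRect((k[:,0]+[260,160]).astype(np.float32))); print('bar',b.round(1).tolist(),[S(onz(c,u,v,.116)).tolist() for u,v in b])
P=lambda u,v:(245+u/5.5-.4,145+v/5.5-.4)
for n,z,L in(('slot',.117,((103,162),(393,205))),('railtop_inner L then R',.117,((135,60),(70,440),(405,100),(350,505))),('vials',.127,((187,223),(290,250),(117,292),(217,336),(337,327)))):
    for u,v in L: print(n,S(onz(c,*P(u,v),z)))
# dark slot notch scan along rail tops: sample intensity in warped shaker frame
for y in(-81,81):
    xs=np.arange(10,75,3.);row=[]
    for x in xs:
        q=C+ux*x/1e3+uy*y/1e3;u,v=proj(c,[q[0],q[1],.117]); row.append(int(cv2.getRectSubPix(g,(1,1),(float(u),float(v)))[0,0]))
    print(y,list(zip(xs.astype(int).tolist(),row)))
# profile along x at z=.116 for bar, avg over y; along y for rails
row=[]
for x in range(40,90,3):
    s=[]
    for y in range(-60,61,6):
        q=C+ux*x/1e3+uy*y/1e3;u,v=proj(c,[q[0],q[1],.116]); s.append(cv2.getRectSubPix(g,(1,1),(float(u),float(v)))[0,0])
    row.append((x,int(np.mean(s))))
print('bar prof',row)
plan([.52,-.1,.24],-9.4)
E
```

```text
max 172
bar [[321.0, 166.0], [324.0, 166.0], [324.0, 181.0], [321.0, 181.0]] [[91.6, -87.2], [92.8, -96.2], [46.7, -102.7], [45.5, -93.7]]
bar [[267.0, 181.0], [267.0, 160.0], [320.0, 160.0], [320.0, 181.0]] [[22.8, 67.9], [87.4, 78.5], [109.7, -81.5], [45.0, -90.7]]
bar [[257.8999938964844, 180.60000610351562], [261.70001220703125, 159.1999969482422], [266.20001220703125, 160.0], [262.3999938964844, 181.39999389648438]] [[20.2, 95.4], [87.5, 95.0], [86.9, 81.0], [19.6, 81.5]]
slot [42.3 82.2]
slot [ 40.5 -79.3]
railtop_inner L then R [102.   74.1]
railtop_inner L then R [-111.6   74.7]
railtop_inner L then R [100.1 -77.5]
railtop_inner L then R [-125.2  -79.9]
vials [13.1 29.5]
vials [  6.1 -28.1]
vials [-29.7  61. ]
vials [-46.    3.7]
vials [-32.2 -59.5]
-81 [(10, 132), (13, 133), (16, 131), (19, 130), (22, 131), (25, 133), (28, 133), (31, 134), (34, 129), (37, 113), (40, 105), (43, 115), (46, 126), (49, 132), (52, 133), (55, 135), (58, 135), (61, 134), (64, 135), (67, 134), (70, 135), (73, 135)]
81 [(10, 125), (13, 125), (16, 125), (19, 123), (22, 122), (25, 123), (28, 126), (31, 129), (34, 131), (37, 123), (40, 106), (43, 101), (46, 118), (49, 126), (52, 127), (55, 127), (58, 128), (61, 129), (64, 128), (67, 128), (70, 127), (73, 125)]
bar prof [(40, 148), (43, 142), (46, 124), (49, 100), (52, 88), (55, 105), (58, 139), (61, 163), (64, 168), (67, 159), (70, 147), (73, 139), (76, 134), (79, 130), (82, 128), (85, 129), (88, 130)]
t 5.20 at [ 0.4602 -0.24    0.2232] yaw -5.05 F [ 2.11 -0.86  0.23]
shift mm, tool axes now [144.7  47.3 -16.8] turned axes [147.9  36.2 -16.8] turn deg [0.14 0.03 4.35]
```

```bash
python3 - <<'E'
from h import *
c=snap('top')
g=cv2.cvtColor(cv2.imread('pics/top1.png'),cv2.COLOR_BGR2GRAY)
a=np.radians(-9.7);ux=np.array([np.cos(a),np.sin(a)]);uy=np.array([-np.sin(a),np.cos(a)]);C=np.array([.5953,.1076])
for z,x0,x1 in((.117,-110,-40),(.117,-40,25)):
  for lo,hi in((-112,-60),(60,112)):
    row=[]
    for y in range(lo,hi,2):
        s=[]
        for x in range(x0,x1,5):
            q=C+ux*x/1e3+uy*y/1e3;u,v=proj(c,[q[0],q[1],z]); s.append(cv2.getRectSubPix(g,(1,1),(float(u),float(v)))[0,0])
        row.append((y,int(np.mean(s))))
    print(x0,row)
E
```

```text
-110 [(-112, 91), (-110, 86), (-108, 85), (-106, 94), (-104, 113), (-102, 134), (-100, 146), (-98, 146), (-96, 136), (-94, 127), (-92, 119), (-90, 115), (-88, 112), (-86, 113), (-84, 118), (-82, 129), (-80, 141), (-78, 148), (-76, 150), (-74, 148), (-72, 145), (-70, 143), (-68, 142), (-66, 142), (-64, 142), (-62, 142)]
-110 [(60, 141), (62, 141), (64, 142), (66, 141), (68, 137), (70, 128), (72, 112), (74, 95), (76, 88), (78, 98), (80, 117), (82, 133), (84, 141), (86, 142), (88, 141), (90, 142), (92, 142), (94, 135), (96, 121), (98, 105), (100, 96), (102, 94), (104, 94), (106, 94), (108, 95), (110, 95)]
-40 [(-112, 90), (-110, 85), (-108, 83), (-106, 91), (-104, 110), (-102, 131), (-100, 144), (-98, 144), (-96, 135), (-94, 125), (-92, 117), (-90, 113), (-88, 111), (-86, 112), (-84, 116), (-82, 125), (-80, 136), (-78, 142), (-76, 142), (-74, 137), (-72, 132), (-70, 129), (-68, 130), (-66, 132), (-64, 134), (-62, 134)]
-40 [(60, 133), (62, 133), (64, 134), (66, 133), (68, 131), (70, 125), (72, 115), (74, 104), (76, 98), (78, 104), (80, 117), (82, 131), (84, 138), (86, 139), (88, 139), (90, 139), (92, 139), (94, 132), (96, 119), (98, 106), (100, 97), (102, 96), (104, 96), (106, 98), (108, 98), (110, 98)]
```

>>> jog_arm([
  {"x": 20, "y": 0, "z": 0, "ax": 0, "ay": 0, "az": 4.6, "fingers": 10},
  {"x": 35, "y": -2, "z": 0, "ax": 0, "ay": 0, "az": 0, "fingers": 10},
  {"x": 45, "y": -3, "z": 0, "ax": 0, "ay": 0, "az": 0, "fingers": 10},
  {"x": 45, "y": -3, "z": 0, "ax": 0, "ay": 0, "az": 0, "fingers": 10},
  {"x": 45, "y": -3, "z": 0, "ax": 0, "ay": 0, "az": 0, "fingers": 10},
  {"x": 45, "y": -3, "z": 0, "ax": 0, "ay": 0, "az": 0, "fingers": 10},
  {"x": 45, "y": -3, "z": 0, "ax": 0, "ay": 0, "az": 0, "fingers": 10},
  {"x": 40, "y": -3, "z": 0, "ax": 0, "ay": 0, "az": 0, "fingers": 10},
], force=80)

```text
t: 6.05
eef_pos: [0.4896, 0.0821, 0.2167]
tool_rot: [-0.001, 0.763, 0.646, -0.003]
contact_force: [1.5, 0.2, -1.9]
gripper_width: 0.151
grasp_force: 79.0
```

```bash
cat >> h.py <<'E'
YAW=-9.7
a=np.radians(YAW);ux=np.array([np.cos(a),np.sin(a)]);uy=np.array([-np.sin(a),np.cos(a)]);C=np.array([.5956,.1096])
def sh(x,y,zl,yaw=YAW):
    """plan to gate origin at tray-frame x,y mm (tray centred in y), lower edge height zl mm above bench"""
    q=C+ux*x/1e3+uy*y/1e3; o,e,r=pose()
    plan([q[0],q[1],zl/1e3+.049],yaw)
    d=e[:2]-C; F=np.array(o['contact_force']); print('gate tray x %.1f y %.1f zlow %.1f'%(ux@d*1e3,uy@d*1e3,(e[2]-.049)*1e3),'F tray',(ux@F[:2]).round(2),(uy@F[:2]).round(2),F[2].round(2),'T',np.round(o['torque'],2),'grip',o['grasp_force'])
E
python3 - <<'E'
from h import *
sh(-95,0,125)
E
```

```text
t 6.05 at [0.4896 0.0821 0.2167] yaw -9.53 F [ 1.46  0.23 -1.86]
shift mm, tool axes now [45.1  5.2 42.6] turned axes [45.   4.9 42.7] turn deg [-0.32  0.12  0.17]
gate tray x -99.9 y -45.0 zlow 167.7 F tray 1.4 0.47 -1.86 T [ 0.01 -0.06  0.01] grip 78.99091601371765
```

>>> jog_arm([
  {"x": 15, "y": 2, "z": 0, "ax": 0, "ay": 0, "az": 0, "fingers": 10},
  {"x": 15, "y": 2, "z": 0, "ax": 0, "ay": 0, "az": 0, "fingers": 10},
  {"x": 10, "y": 1, "z": 8, "ax": 0, "ay": 0, "az": 0, "fingers": 10},
  {"x": 0, "y": 0, "z": 8, "ax": 0, "ay": 0, "az": 0, "fingers": 10},
  {"x": 0, "y": 0, "z": 8, "ax": 0, "ay": 0, "az": 0, "fingers": 10},
  {"x": 0, "y": 0, "z": 8, "ax": 0, "ay": 0, "az": 0, "fingers": 10},
  {"x": 0, "y": 0, "z": 0, "ax": 0, "ay": 0, "az": 0, "fingers": 10},
  {"x": 0, "y": 0, "z": 0, "ax": 0, "ay": 0, "az": 0, "fingers": 10},
], force=80)

```text
t: 6.85
eef_pos: [0.503, 0.1182, 0.1866]
tool_rot: [-0.001, 0.764, 0.645, -0.001]
contact_force: [0.1, 0.3, -2.4]
gripper_width: 0.148
grasp_force: 79.0
```

```bash
python3 - <<'E'
from h import *
sh(-95,0,125)
E
```

```text
t 6.85 at [0.503  0.1182 0.1866] yaw -9.65 F [ 0.14  0.25 -2.43]
shift mm, tool axes now [ 7.2 -2.2 12.6] turned axes [ 7.2 -2.3 12.6] turn deg [-0.12  0.03  0.05]
gate tray x -92.7 y -7.2 zlow 137.6 F tray 0.1 0.28 -2.43 T [ 0.05 -0.04 -0.  ] grip 78.95960569381714
```

>>> jog_arm([
  {"x": 4, "y": -1, "z": 0, "ax": 0, "ay": 0, "az": 0, "fingers": 10},
  {"x": 3, "y": -1, "z": 0, "ax": 0, "ay": 0, "az": 0, "fingers": 10},
  {"x": 0, "y": 0, "z": 6, "ax": 0, "ay": 0, "az": 0, "fingers": 10},
  {"x": 0, "y": 0, "z": 5, "ax": 0, "ay": 0, "az": 0, "fingers": 10},
  {"x": 0, "y": 0, "z": 0, "ax": 0, "ay": 0, "az": 0, "fingers": 10},
  {"x": 0, "y": 0, "z": 0, "ax": 0, "ay": 0, "az": 0, "fingers": 10},
  {"x": 0, "y": 0, "z": 0, "ax": 0, "ay": 0, "az": 0, "fingers": 10},
  {"x": 0, "y": 0, "z": 0, "ax": 0, "ay": 0, "az": 0, "fingers": 10},
], force=80)

```text
t: 7.65
eef_pos: [0.5024, 0.1261, 0.1759]
tool_rot: [-0.001, 0.764, 0.645, -0.0]
contact_force: [0.7, -0.4, -1.7]
gripper_width: 0.153
grasp_force: 79.0
```

```bash
python3 - <<'E'
from h import *
sh(-95,0,104)
A=snap('side')['pixels'][140:225,250:350,::-1];B=snap('top')['pixels'][145:255,245:345,::-1]
A=cv2.resize(A,None,fx=4,fy=4,interpolation=cv2.INTER_CUBIC);B=cv2.resize(B,None,fx=4,fy=4,interpolation=cv2.INTER_CUBIC)
A=cv2.copyMakeBorder(A,0,B.shape[0]-A.shape[0],0,0,cv2.BORDER_CONSTANT);cv2.imwrite('pics/t1.png',np.hstack([A,B]))
E
```

```text
t 7.65 at [0.5024 0.1261 0.1759] yaw -9.59 F [ 0.72 -0.38 -1.7 ]
shift mm, tool axes now [-0.6 -0.3 22.9] turned axes [-0.6 -0.4 22.9] turn deg [-0.09  0.    0.11]
gate tray x -94.6 y 0.6 zlow 126.9 F tray 0.78 -0.25 -1.7 T [ 0.   -0.01  0.04] grip 78.95665526390076
```

View pics/t1.png

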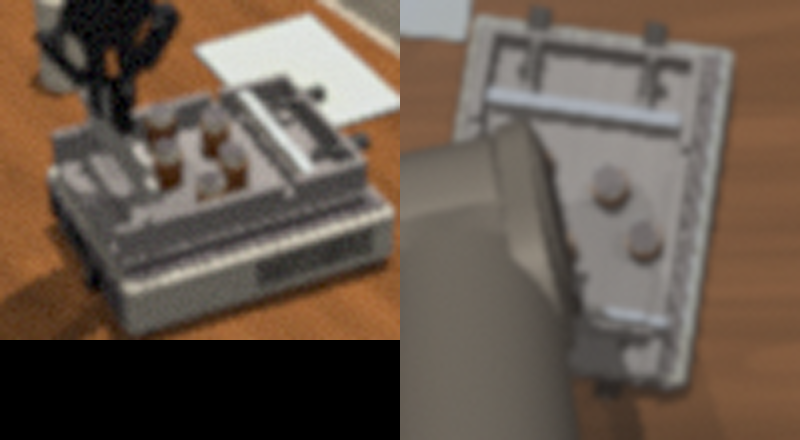

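The side view shows the gate upright over the front of the tray, ahead of all the vials. The top view shows its right ear at crop (672,322), over the right rail. Next I'll lower it gently.

>>> jog_arm([
  {"x": 0, "y": 0, "z": 3, "ax": 0, "ay": 0, "az": 0.1, "fingers": 10},
  {"x": -0.5, "y": 0, "z": 3, "ax": 0, "ay": 0, "az": 0, "fingers": 10},
  {"x": 0, "y": 0, "z": 3, "ax": 0, "ay": 0, "az": 0, "fingers": 10},
  {"x": 0, "y": 0, "z": 3, "ax": 0, "ay": 0, "az": 0, "fingers": 10},
  {"x": 0, "y": 0, "z": 2, "ax": 0, "ay": 0, "az": 0, "fingers": 10},
  {"x": 0, "y": 0, "z": 1, "ax": 0, "ay": 0, "az": 0, "fingers": 10},
  {"x": 0, "y": 0, "z": 0, "ax": 0, "ay": 0, "az": 0, "fingers": 10},
  {"x": 0, "y": 0, "z": 0, "ax": 0, "ay": 0, "az": 0, "fingers": 10},
], force=80)

```text
t: 8.55
eef_pos: [0.5022, 0.1257, 0.1608]
tool_rot: [-0.001, 0.764, 0.645, -0.001]
contact_force: [0.1, 0.6, -2.0]
gripper_width: 0.146
grasp_force: 79.0
```

```bash
python3 - <<'E'
from h import *
sh(-95,0,104)
E
```

```text
t 8.55 at [0.5022 0.1257 0.1608] yaw -9.69 F [ 0.14  0.62 -1.96]
shift mm, tool axes now [-0.1 -0.3  7.8] turned axes [-0.1 -0.3  7.8] turn deg [-0.09  0.    0.01]
gate tray x -94.7 y 0.1 zlow 111.8 F tray 0.03 0.64 -1.96 T [-0.03  0.04  0.01] grip 78.95513892173767
```

>>> jog_arm([
  {"x": 0, "y": 0, "z": 2, "ax": 0, "ay": 0, "az": 0, "fingers": 10},
  {"x": 0, "y": 0, "z": 2, "ax": 0, "ay": 0, "az": 0, "fingers": 10},
  {"x": 0, "y": 0, "z": 2, "ax": 0, "ay": 0, "az": 0, "fingers": 10},
  {"x": 0, "y": 0, "z": 1, "ax": 0, "ay": 0, "az": 0, "fingers": 10},
  {"x": 0, "y": 0, "z": 1, "ax": 0, "ay": 0, "az": 0, "fingers": 10},
  {"x": 0, "y": 0, "z": 0, "ax": 0, "ay": 0, "az": 0, "fingers": 10},
  {"x": 0, "y": 0, "z": 0, "ax": 0, "ay": 0, "az": 0, "fingers": 10},
  {"x": 0, "y": 0, "z": 0, "ax": 0, "ay": 0, "az": 0, "fingers": 10},
], force=80)

```text
t: 9.35
eef_pos: [0.5022, 0.1257, 0.1528]
tool_rot: [-0.001, 0.764, 0.645, -0.001]
contact_force: [0.1, 0.1, -2.0]
gripper_width: 0.153
grasp_force: 79.0
```

```bash
python3 - <<'E'
from h import *
sh(-95,0,104)
E
```

```text
t 9.35 at [0.5022 0.1257 0.1528] yaw -9.69 F [ 0.11  0.15 -2.02]
shift mm, tool axes now [-0.1 -0.3 -0.2] turned axes [-0.1 -0.3 -0.2] turn deg [-0.09  0.    0.01]
gate tray x -94.7 y 0.1 zlow 103.8 F tray 0.08 0.16 -2.02 T [-0.04  0.05 -0.01] grip 78.95642280578613
```

>>> jog_arm([
  {"x": 0.5, "y": 0, "z": 0, "ax": 0, "ay": 0, "az": 0, "fingers": 10},
  {"x": 0.5, "y": 0, "z": 0, "ax": 0, "ay": 0, "az": 0, "fingers": 10},
  {"x": 0.5, "y": 0, "z": 0, "ax": 0, "ay": 0, "az": 0, "fingers": 10},
  {"x": 0.5, "y": 0, "z": 0, "ax": 0, "ay": 0, "az": 0, "fingers": 10},
  {"x": 0, "y": 0, "z": 0, "ax": 0, "ay": 0, "az": 0, "fingers": 10},
  {"x": 0, "y": 0, "z": 0, "ax": 0, "ay": 0, "az": 0, "fingers": 10},
  {"x": 0, "y": 0, "z": 0, "ax": 0, "ay": 0, "az": 0, "fingers": 10},
  {"x": 0, "y": 0, "z": 0, "ax": 0, "ay": 0, "az": 0, "fingers": 10},
], force=80)

```text
t: 10.15
eef_pos: [0.5025, 0.1276, 0.1528]
tool_rot: [-0.001, 0.764, 0.645, -0.001]
contact_force: [0.3, 0.9, -1.7]
gripper_width: 0.152
grasp_force: 79.0
```

```bash
python3 - <<'E'
from h import *
sh(-95,0,104)
E
```

```text
t 10.15 at [0.5025 0.1276 0.1528] yaw -9.69 F [ 0.33  0.88 -1.7 ]
shift mm, tool axes now [-2.1 -0.2 -0.2] turned axes [-2.1 -0.2 -0.2] turn deg [-0.1   0.01  0.01]
gate tray x -94.8 y 2.1 zlow 103.8 F tray 0.18 0.92 -1.7 T [-0.   -0.01  0.03] grip 78.95531415939331
```

>>> jog_arm([
  {"x": -1, "y": 0, "z": 0, "ax": 0, "ay": 0, "az": 0, "fingers": 10},
  {"x": -1, "y": 0, "z": 0, "ax": 0, "ay": 0, "az": 0, "fingers": 10},
  {"x": -1, "y": 0, "z": 0, "ax": 0, "ay": 0, "az": 0, "fingers": 10},
  {"x": -0.5, "y": 0, "z": 0, "ax": 0, "ay": 0, "az": 0, "fingers": 10},
  {"x": -0.5, "y": 0, "z": 0, "ax": 0, "ay": 0, "az": 0, "fingers": 10},
  {"x": 0, "y": 0, "z": 0, "ax": 0, "ay": 0, "az": 0, "fingers": 10},
  {"x": 0, "y": 0, "z": 0, "ax": 0, "ay": 0, "az": 0, "fingers": 10},
  {"x": 0, "y": 0, "z": 0, "ax": 0, "ay": 0, "az": 0, "fingers": 10},
], force=80)

```text
t: 10.95
eef_pos: [0.5018, 0.1237, 0.1528]
tool_rot: [-0.001, 0.764, 0.645, -0.001]
contact_force: [0.0, -0.0, -1.6]
gripper_width: 0.148
grasp_force: 79.0
```

```bash
python3 - <<'E'
from h import *
sh(-95,0,104)
E
```

```text
t 10.95 at [0.5018 0.1237 0.1528] yaw -9.68 F [ 0.03 -0.01 -1.59]
shift mm, tool axes now [ 1.9 -0.2 -0.2] turned axes [ 1.9 -0.2 -0.2] turn deg [-0.1   0.    0.02]
gate tray x -94.8 y -1.9 zlow 103.8 F tray 0.03 -0.0 -1.59 T [ 0.01 -0.01  0.02] grip 78.95612239837646
```

>>> jog_arm([
  {"x": 1.9, "y": 6, "z": 0, "ax": 0, "ay": 0, "az": 0, "fingers": 10},
  {"x": 0, "y": 8, "z": 0, "ax": 0, "ay": 0, "az": 0, "fingers": 10},
  {"x": 0, "y": 8, "z": 0, "ax": 0, "ay": 0, "az": 0, "fingers": 10},
  {"x": 0, "y": 6, "z": 0, "ax": 0, "ay": 0, "az": 0, "fingers": 10},
  {"x": 0, "y": 5, "z": 0, "ax": 0, "ay": 0, "az": 0, "fingers": 10},
  {"x": 0, "y": 5, "z": 0, "ax": 0, "ay": 0, "az": 0, "fingers": 10},
  {"x": 0, "y": 5, "z": 0, "ax": 0, "ay": 0, "az": 0, "fingers": 10},
  {"x": 0, "y": 5, "z": 0, "ax": 0, "ay": 0, "az": 0, "fingers": 10},
], force=80)

```text
t: 11.75
eef_pos: [0.5497, 0.1174, 0.1526]
tool_rot: [-0.001, 0.764, 0.645, -0.001]
contact_force: [0.4, 0.3, -1.3]
gripper_width: 0.151
grasp_force: 79.0
```

```bash
python3 - <<'E'
from h import *
sh(-10,0,104)
E
```

```text
t 11.75 at [0.5497 0.1174 0.1526] yaw -9.68 F [ 0.39  0.26 -1.33]
shift mm, tool axes now [-0.  36.5 -0.4] turned axes [-0.  36.5 -0.4] turn deg [-0.11  0.01  0.02]
gate tray x -46.5 y 0.0 zlow 103.6 F tray 0.35 0.32 -1.33 T [ 0.03  0.14 -0.03] grip 78.97270560264587
```

>>> jog_arm([
  {"x": 0, "y": 5, "z": 0, "ax": 0, "ay": 0, "az": 0, "fingers": 10},
  {"x": 0, "y": 5, "z": 0, "ax": 0, "ay": 0, "az": 0, "fingers": 10},
  {"x": 0, "y": 5, "z": 0, "ax": 0, "ay": 0, "az": 0, "fingers": 10},
  {"x": 0, "y": 5, "z": 0, "ax": 0, "ay": 0, "az": 0, "fingers": 10},
  {"x": 0, "y": 5, "z": 0, "ax": 0, "ay": 0, "az": 0, "fingers": 10},
  {"x": 0, "y": 5, "z": 0, "ax": 0, "ay": 0, "az": 0, "fingers": 10},
  {"x": 0, "y": 5, "z": 0, "ax": 0, "ay": 0, "az": 0, "fingers": 10},
  {"x": 0, "y": 4, "z": 0, "ax": 0, "ay": 0, "az": 0, "fingers": 10},
], force=80)

```text
t: 12.55
eef_pos: [0.5883, 0.1109, 0.1526]
tool_rot: [-0.001, 0.764, 0.645, -0.001]
contact_force: [-0.2, -0.5, -1.5]
gripper_width: 0.152
grasp_force: 78.9
```

```bash
python3 - <<'E'
from h import *
sh(10,0,104)
A=snap('side')['pixels'][140:225,250:350,::-1];B=snap('top')['pixels'][145:255,245:345,::-1]
A=cv2.resize(A,None,fx=4,fy=4,interpolation=cv2.INTER_CUBIC);B=cv2.resize(B,None,fx=4,fy=4,interpolation=cv2.INTER_CUBIC)
A=cv2.copyMakeBorder(A,0,B.shape[0]-A.shape[0],0,0,cv2.BORDER_CONSTANT);cv2.imwrite('pics/t2.png',np.hstack([A,B]))
E
```

```text
t 12.55 at [0.5883 0.1109 0.1526] yaw -9.69 F [-0.17 -0.48 -1.53]
shift mm, tool axes now [-0.  17.4 -0.4] turned axes [-0.  17.4 -0.4] turn deg [-0.1   0.01  0.01]
gate tray x -7.4 y 0.0 zlow 103.6 F tray -0.08 -0.5 -1.53 T [0.07 0.14 0.  ] grip 78.87788414955139
```

View pics/t2.png

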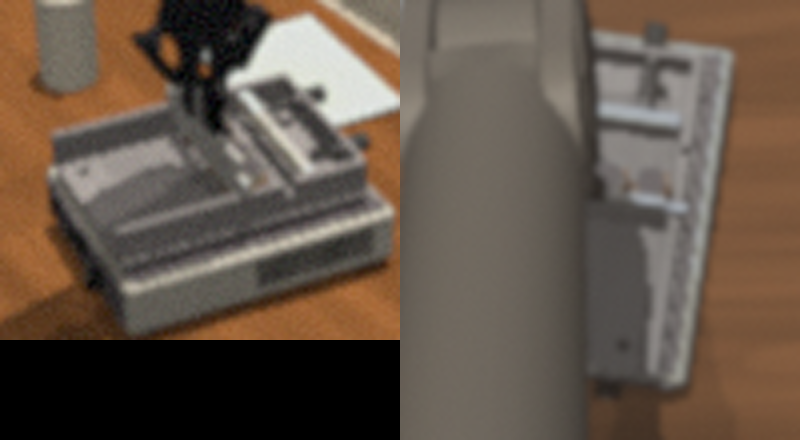

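The side view shows the vials upright ahead of the blade. The top view shows the right-hand pair at crop (615,180) and (652,182), moving along it. I'll continue toward the bar.

>>> jog_arm([
  {"x": 0, "y": 4, "z": 0, "ax": 0, "ay": 0, "az": 0, "fingers": 10},
  {"x": 0, "y": 4, "z": 0, "ax": 0, "ay": 0, "az": 0, "fingers": 10},
  {"x": 0, "y": 4, "z": 0, "ax": 0, "ay": 0, "az": 0, "fingers": 10},
  {"x": 0, "y": 4, "z": 0, "ax": 0, "ay": 0, "az": 0, "fingers": 10},
  {"x": 0, "y": 4, "z": 0, "ax": 0, "ay": 0, "az": 0, "fingers": 10},
  {"x": 0, "y": 3, "z": 0, "ax": 0, "ay": 0, "az": 0, "fingers": 10},
  {"x": 0, "y": 0, "z": 0, "ax": 0, "ay": 0, "az": 0, "fingers": 10},
  {"x": 0, "y": 0, "z": 0, "ax": 0, "ay": 0, "az": 0, "fingers": 10},
], force=80)

```text
t: 13.45
eef_pos: [0.6107, 0.107, 0.1526]
tool_rot: [-0.001, 0.764, 0.645, -0.001]
contact_force: [0.6, 0.1, -2.9]
gripper_width: 0.151
grasp_force: 79.0
```

```bash
python3 - <<'E'
from h import *
sh(25,0,103)
E
```

```text
t 13.45 at [0.6107 0.107  0.1526] yaw -9.69 F [ 0.56  0.05 -2.86]
shift mm, tool axes now [0.  9.7 0.6] turned axes [0.  9.7 0.6] turn deg [-0.09  0.01  0.01]
gate tray x 15.3 y -0.0 zlow 103.6 F tray 0.55 0.15 -2.86 T [0.04 0.01 0.02] grip 78.97793054580688
```

>>> jog_arm([
  {"x": 0, "y": 2, "z": 0, "ax": 0, "ay": 0, "az": 0, "fingers": 10},
  {"x": 0, "y": 2, "z": 0, "ax": 0, "ay": 0, "az": 0, "fingers": 10},
  {"x": 0, "y": 1.5, "z": 0, "ax": 0, "ay": 0, "az": 0, "fingers": 10},
  {"x": 0, "y": 1.5, "z": 0, "ax": 0, "ay": 0, "az": 0, "fingers": 10},
  {"x": 0, "y": 1, "z": 0, "ax": 0, "ay": 0, "az": 0, "fingers": 10},
  {"x": 0, "y": 0, "z": 0, "ax": 0, "ay": 0, "az": 0, "fingers": 10},
  {"x": 0, "y": 0, "z": 0, "ax": 0, "ay": 0, "az": 0, "fingers": 10},
  {"x": 0, "y": 0, "z": 0, "ax": 0, "ay": 0, "az": 0, "fingers": 10},
], force=80)

```text
t: 14.25
eef_pos: [0.6186, 0.1057, 0.1526]
tool_rot: [-0.001, 0.764, 0.645, -0.0]
contact_force: [-0.8, -0.4, -2.7]
gripper_width: 0.154
grasp_force: 78.9
```

```bash
python3 - <<'E'
from h import *
sh(27,0,103)
E
```

```text
t 14.25 at [0.6186 0.1057 0.1526] yaw -9.69 F [-0.78 -0.39 -2.74]
shift mm, tool axes now [-0.1  3.7  0.6] turned axes [-0.1  3.7  0.6] turn deg [-0.08  0.    0.01]
gate tray x 23.3 y 0.1 zlow 103.6 F tray -0.7 -0.51 -2.74 T [ 0.02 -0.01 -0.  ] grip 78.9035975933075
```

>>> jog_arm([
  {"x": 0, "y": 1, "z": 0, "ax": 0, "ay": 0, "az": 0, "fingers": 10},
  {"x": 0, "y": 1, "z": 0, "ax": 0, "ay": 0, "az": 0, "fingers": 10},
  {"x": 0, "y": 1, "z": 0, "ax": 0, "ay": 0, "az": 0, "fingers": 10},
  {"x": 0, "y": 0.5, "z": 0, "ax": 0, "ay": 0, "az": 0, "fingers": 10},
  {"x": 0, "y": 0.5, "z": 0, "ax": 0, "ay": 0, "az": 0, "fingers": 10},
  {"x": 0, "y": 0, "z": 0, "ax": 0, "ay": 0, "az": 0, "fingers": 10},
  {"x": 0, "y": 0, "z": 0, "ax": 0, "ay": 0, "az": 0, "fingers": 10},
  {"x": 0, "y": 0, "z": 0, "ax": 0, "ay": 0, "az": 0, "fingers": 10},
], force=80)

```text
t: 15.05
eef_pos: [0.6217, 0.1051, 0.1523]
tool_rot: [-0.001, 0.764, 0.645, -0.001]
contact_force: [-4.3, 0.6, -1.5]
gripper_width: 0.149
grasp_force: 79.0
```

```bash
python3 - <<'E'
from h import *
sh(27,0,103)
E
```

```text
t 15.05 at [0.6217 0.1051 0.1523] yaw -9.68 F [-4.34  0.59 -1.5 ]
shift mm, tool axes now [0.  0.5 0.3] turned axes [0.  0.5 0.3] turn deg [-0.18  0.02  0.02]
gate tray x 26.5 y -0.0 zlow 103.3 F tray -4.37 -0.15 -1.5 T [0.22 1.09 0.1 ] grip 79.01895403862
```

>>> jog_arm([
  {"x": 0, "y": 1, "z": 0, "ax": 0, "ay": 0, "az": 0, "fingers": 10},
  {"x": 0, "y": 0, "z": 0, "ax": 0, "ay": 0, "az": 0, "fingers": 10},
  {"x": 0, "y": 1, "z": 0, "ax": 0, "ay": 0, "az": 0, "fingers": 10},
  {"x": 0, "y": 0, "z": 0, "ax": 0, "ay": 0, "az": 0, "fingers": 10},
  {"x": 0, "y": 0.5, "z": 0, "ax": 0, "ay": 0, "az": 0, "fingers": 10},
  {"x": 0, "y": 0, "z": 0, "ax": 0, "ay": 0, "az": 0, "fingers": 10},
  {"x": 0, "y": 0.5, "z": 0, "ax": 0, "ay": 0, "az": 0, "fingers": 10},
  {"x": 0, "y": 0, "z": 0, "ax": 0, "ay": 0, "az": 0, "fingers": 10},
], force=80)

```text
t: 15.85
eef_pos: [0.6246, 0.1047, 0.1523]
tool_rot: [-0.001, 0.764, 0.645, -0.001]
contact_force: [-6.0, 0.2, -1.3]
gripper_width: 0.15
grasp_force: 79.1
```

```bash
python3 - <<'E'
from h import *
sh(35,0,102)
E
```

```text
t 15.85 at [0.6246 0.1047 0.1523] yaw -9.68 F [-5.96  0.25 -1.31]
shift mm, tool axes now [-0.   5.5  1.2] turned axes [-0.   5.5  1.3] turn deg [-0.2   0.02  0.02]
gate tray x 29.5 y 0.0 zlow 103.3 F tray -5.91 -0.76 -1.31 T [0.23 1.57 0.13] grip 79.05729532241821
```

```bash
python3 - <<'E'
from h import *
c=snap('side');x0,y0,w,h,s=280,155,70,50,11
im=cv2.resize(c['pixels'][y0:y0+h,x0:x0+w,::-1],None,fx=s,fy=s,interpolation=cv2.INTER_CUBIC)
for y in(-56,-28,0,28,56):
    q=C+ux*.0465+uy*y/1e3;u,v=proj(c,[q[0],q[1],.127]); v+=1.6
    cv2.circle(im,(int((u-x0+.5)*s),int((v-y0+.5)*s)),5,(0,0,255),1)
for y in(-81,81):
  for x,col in((32,(0,255,0)),(42,(0,255,0))):
    q=C+ux*x/1e3+uy*y/1e3;u,v=proj(c,[q[0],q[1],.117]); v+=1.6
    cv2.circle(im,(int((u-x0+.5)*s),int((v-y0+.5)*s)),5,col,1)
cv2.imwrite('pics/t3.png',im)
E
```

```text
(no output)
```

View pics/t3.png

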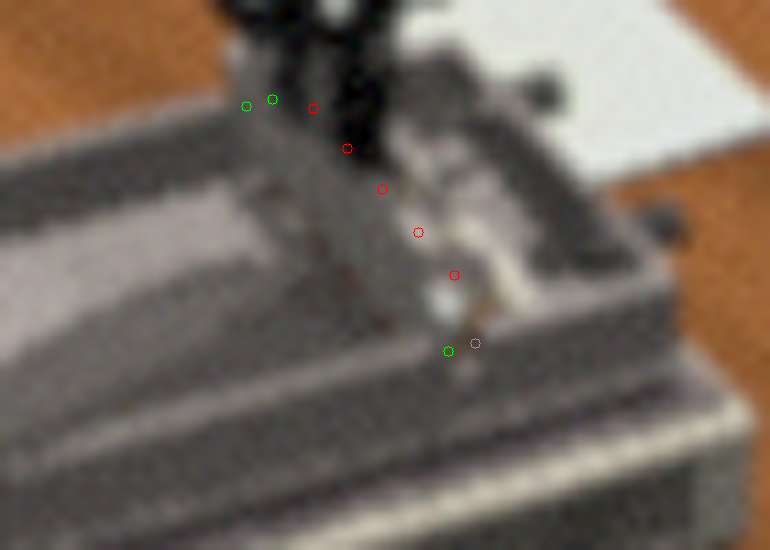

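The slot notch in the right rail shows at about (465,365), just ahead of the ear. Amber glass shows in one line between blade and bar at (410,190), (445,235) and (485,300). I'll press on toward d ≈ 10 mm.

>>> jog_arm([
  {"x": 0, "y": 1, "z": 0, "ax": 0, "ay": 0, "az": 0, "fingers": 10},
  {"x": 0, "y": 1, "z": 0, "ax": 0, "ay": 0, "az": 0, "fingers": 10},
  {"x": 0, "y": 1, "z": 0, "ax": 0, "ay": 0, "az": 0, "fingers": 10},
  {"x": 0, "y": 1, "z": 0, "ax": 0, "ay": 0, "az": 0, "fingers": 10},
  {"x": 0, "y": 0.5, "z": 0, "ax": 0, "ay": 0, "az": 0, "fingers": 10},
  {"x": 0, "y": 0.5, "z": 0, "ax": 0, "ay": 0, "az": 0, "fingers": 10},
  {"x": 0, "y": 0, "z": 0, "ax": 0, "ay": 0, "az": 0, "fingers": 10},
  {"x": 0, "y": 0, "z": 0, "ax": 0, "ay": 0, "az": 0, "fingers": 10},
], force=80)

```text
t: 16.7
eef_pos: [0.6286, 0.1041, 0.152]
tool_rot: [-0.002, 0.764, 0.645, -0.002]
contact_force: [-7.9, 1.6, -0.2]
gripper_width: 0.153
grasp_force: 79.3
```

```bash
python3 - <<'E'
from h import *
sh(36,0,101)
E
```

```text
t 16.70 at [0.6286 0.1041 0.152 ] yaw -9.67 F [-7.86  1.64 -0.21]
shift mm, tool axes now [-0.1  2.6  2. ] turned axes [-0.1  2.6  2. ] turn deg [-0.32  0.03  0.03]
gate tray x 33.4 y 0.1 zlow 103.0 F tray -8.02 0.29 -0.21 T [0.41 2.2  0.1 ] grip 79.25945520401001
```

>>> jog_arm([
  {"x": 0, "y": 1, "z": 0, "ax": 0, "ay": 0, "az": 0, "fingers": 10},
  {"x": 0, "y": 1, "z": 0, "ax": 0, "ay": 0, "az": 0, "fingers": 10},
  {"x": 0, "y": 0.8, "z": 0, "ax": 0, "ay": 0, "az": 0, "fingers": 10},
  {"x": 0, "y": 0.4, "z": 0, "ax": 0, "ay": 0, "az": 0, "fingers": 10},
  {"x": 0, "y": 0, "z": 0, "ax": 0, "ay": 0, "az": 0, "fingers": 10},
  {"x": 0, "y": 0, "z": 0, "ax": 0, "ay": 0, "az": 0, "fingers": 10},
  {"x": 0, "y": 0, "z": 0, "ax": 0, "ay": 0, "az": 0, "fingers": 10},
  {"x": 0, "y": 0, "z": 0, "ax": 0, "ay": 0, "az": 0, "fingers": 10},
], force=80)

```text
t: 17.5
eef_pos: [0.6311, 0.1037, 0.1518]
tool_rot: [-0.002, 0.764, 0.645, -0.002]
contact_force: [-9.3, 2.3, 1.6]
gripper_width: 0.15
grasp_force: 79.3
```

```bash
python3 - <<'E'
from h import *
sh(36.5,0,99)
E
```

```text
t 17.50 at [0.6311 0.1037 0.1518] yaw -9.66 F [-9.34  2.26  1.57]
shift mm, tool axes now [-0.1  0.6  3.8] turned axes [-0.1  0.5  3.8] turn deg [-0.4   0.03  0.04]
gate tray x 36.0 y 0.1 zlow 102.8 F tray -9.58 0.65 1.57 T [0.4  2.56 0.11] grip 79.3219256401062
```

>>> jog_arm([
  {"x": 0, "y": 0, "z": 0.7, "ax": 0, "ay": 0, "az": 0, "fingers": 10},
  {"x": 0, "y": 0, "z": 0.7, "ax": 0, "ay": 0, "az": 0, "fingers": 10},
  {"x": 0, "y": 0, "z": 0.6, "ax": 0, "ay": 0, "az": 0, "fingers": 10},
  {"x": 0, "y": 0, "z": 0.5, "ax": 0, "ay": 0, "az": 0, "fingers": 10},
  {"x": 0, "y": 0, "z": 0.5, "ax": 0, "ay": 0, "az": 0, "fingers": 10},
  {"x": 0, "y": 0, "z": 0, "ax": 0, "ay": 0, "az": 0, "fingers": 10},
  {"x": 0, "y": 0, "z": 0, "ax": 0, "ay": 0, "az": 0, "fingers": 10},
  {"x": 0, "y": 0, "z": 0, "ax": 0, "ay": 0, "az": 0, "fingers": 10},
], force=80)

```text
t: 18.3
eef_pos: [0.631, 0.1037, 0.1487]
tool_rot: [-0.003, 0.764, 0.645, -0.003]
contact_force: [-9.4, 1.4, -0.4]
gripper_width: 0.155
grasp_force: 79.3
```

```bash
python3 - <<'E'
from h import *
sh(36.5,0,97)
E
```

```text
t 18.30 at [0.631  0.1037 0.1487] yaw -9.66 F [-9.38  1.41 -0.39]
shift mm, tool axes now [-0.2  0.6  2.7] turned axes [-0.2  0.6  2.7] turn deg [-0.41  0.03  0.04]
gate tray x 35.9 y 0.2 zlow 99.7 F tray -9.48 -0.19 -0.39 T [0.5  2.44 0.12] grip 79.32023406028748
```

>>> jog_arm([
  {"x": 0, "y": 0, "z": 0.7, "ax": 0, "ay": 0, "az": 0, "fingers": 10},
  {"x": 0, "y": 0, "z": 0.7, "ax": 0, "ay": 0, "az": 0, "fingers": 10},
  {"x": 0, "y": 0, "z": 0.6, "ax": 0, "ay": 0, "az": 0, "fingers": 10},
  {"x": 0, "y": 0, "z": 0.5, "ax": 0, "ay": 0, "az": 0, "fingers": 10},
  {"x": 0, "y": 0, "z": 0.5, "ax": 0, "ay": 0, "az": 0, "fingers": 10},
  {"x": 0, "y": 0, "z": 0, "ax": 0, "ay": 0, "az": 0, "fingers": 10},
  {"x": 0, "y": 0, "z": 0, "ax": 0, "ay": 0, "az": 0, "fingers": 10},
  {"x": 0, "y": 0, "z": 0, "ax": 0, "ay": 0, "az": 0, "fingers": 10},
], force=80)

```text
t: 19.1
eef_pos: [0.631, 0.1037, 0.1457]
tool_rot: [-0.003, 0.764, 0.645, -0.003]
contact_force: [-10.1, 1.7, -0.1]
gripper_width: 0.149
grasp_force: 79.5
```

```bash
python3 - <<'E'
from h import *
sh(36.5,0,94)
E
```

```text
t 19.10 at [0.631  0.1037 0.1457] yaw -9.66 F [-10.06   1.74  -0.11]
shift mm, tool axes now [-0.2  0.6  2.7] turned axes [-0.2  0.6  2.7] turn deg [-0.41  0.03  0.04]
gate tray x 35.9 y 0.2 zlow 96.7 F tray -10.21 0.02 -0.11 T [0.45 2.49 0.11] grip 79.50072169303894
```

>>> jog_arm([
  {"x": 0, "y": 0, "z": 1, "ax": 0, "ay": 0, "az": 0, "fingers": 10},
  {"x": 0, "y": 0, "z": 1, "ax": 0, "ay": 0, "az": 0, "fingers": 10},
  {"x": 0, "y": 0, "z": 1, "ax": 0, "ay": 0, "az": 0, "fingers": 10},
  {"x": 0, "y": 0, "z": 1, "ax": 0, "ay": 0, "az": 0, "fingers": 10},
  {"x": 0, "y": 0, "z": 1, "ax": 0, "ay": 0, "az": 0, "fingers": 10},
  {"x": 0, "y": 0, "z": 0, "ax": 0, "ay": 0, "az": 0, "fingers": 10},
  {"x": 0, "y": 0, "z": 0, "ax": 0, "ay": 0, "az": 0, "fingers": 10},
  {"x": 0, "y": 0, "z": 0, "ax": 0, "ay": 0, "az": 0, "fingers": 10},
], force=80)

```text
t: 19.9
eef_pos: [0.631, 0.1037, 0.1406]
tool_rot: [-0.003, 0.764, 0.645, -0.003]
contact_force: [-9.0, 2.1, -0.3]
gripper_width: 0.151
grasp_force: 79.4
```

```bash
python3 - <<'E'
from h import *
sh(36.5,0,88)
E
```

```text
t 19.90 at [0.631  0.1037 0.1406] yaw -9.66 F [-8.99  2.06 -0.34]
shift mm, tool axes now [-0.2  0.6  3.6] turned axes [-0.2  0.6  3.6] turn deg [-0.41  0.04  0.04]
gate tray x 35.9 y 0.2 zlow 91.6 F tray -9.21 0.52 -0.34 T [0.4  2.37 0.09] grip 79.44628357887268
```

>>> jog_arm([
  {"x": 0, "y": 0, "z": 1, "ax": 0, "ay": 0, "az": 0, "fingers": 10},
  {"x": 0, "y": 0, "z": 0.8, "ax": 0, "ay": 0, "az": 0, "fingers": 10},
  {"x": 0, "y": 0, "z": 0.8, "ax": 0, "ay": 0, "az": 0, "fingers": 10},
  {"x": 0, "y": 0, "z": 0.4, "ax": 0, "ay": 0, "az": 0, "fingers": 10},
  {"x": 0, "y": 0, "z": 0.4, "ax": 0, "ay": 0, "az": 0, "fingers": 10},
  {"x": 0, "y": 0, "z": 0, "ax": 0, "ay": 0, "az": 0, "fingers": 10},
  {"x": 0, "y": 0, "z": 0, "ax": 0, "ay": 0, "az": 0, "fingers": 10},
  {"x": 0, "y": 0, "z": 0, "ax": 0, "ay": 0, "az": 0, "fingers": 10},
], force=80)

```text
t: 20.7
eef_pos: [0.631, 0.1038, 0.1373]
tool_rot: [-0.003, 0.764, 0.645, -0.003]
contact_force: [-9.7, 1.9, 0.8]
gripper_width: 0.152
grasp_force: 79.5
```

```bash
python3 - <<'E'
from h import *
sh(36.5,0,87)
E
```

```text
t 20.70 at [0.631  0.1038 0.1373] yaw -9.66 F [-9.73  1.87  0.77]
shift mm, tool axes now [-0.2  0.6  1.3] turned axes [-0.2  0.6  1.3] turn deg [-0.41  0.03  0.04]
gate tray x 35.9 y 0.2 zlow 88.3 F tray -9.91 0.2 0.77 T [0.43 2.43 0.1 ] grip 79.49533581733704
```

>>> jog_arm([
  {"x": 0, "y": 0, "z": 0.4, "ax": 0, "ay": 0, "az": 0, "fingers": 10},
  {"x": 0, "y": 0, "z": 0.4, "ax": 0, "ay": 0, "az": 0, "fingers": 10},
  {"x": 0, "y": 0, "z": 0.4, "ax": 0, "ay": 0, "az": 0, "fingers": 10},
  {"x": 0, "y": 0, "z": 0.3, "ax": 0, "ay": 0, "az": 0, "fingers": 10},
  {"x": 0, "y": 0, "z": 0, "ax": 0, "ay": 0, "az": 0, "fingers": 10},
  {"x": 0, "y": 0, "z": 0, "ax": 0, "ay": 0, "az": 0, "fingers": 10},
  {"x": 0, "y": 0, "z": 0, "ax": 0, "ay": 0, "az": 0, "fingers": 10},
  {"x": 0, "y": 0, "z": 0, "ax": 0, "ay": 0, "az": 0, "fingers": 10},
], force=80)

```text
t: 21.5
eef_pos: [0.631, 0.1037, 0.1362]
tool_rot: [-0.003, 0.764, 0.645, -0.002]
contact_force: [-10.0, 0.7, 2.7]
gripper_width: 0.16
grasp_force: 79.9
```

```bash
python3 - <<'E'
from h import *
sh(36.5,0,87)
E
```

```text
t 21.50 at [0.631  0.1037 0.1362] yaw -9.66 F [-10.01   0.73   2.74]
shift mm, tool axes now [-0.2  0.6  0.2] turned axes [-0.2  0.6  0.2] turn deg [-0.4   0.02  0.04]
gate tray x 35.9 y 0.2 zlow 87.2 F tray -9.99 -0.97 2.74 T [0.43 2.7  0.09] grip 79.90268111228943
```

>>> jog_arm([
  {"x": 0, "y": -0.5, "z": 0, "ax": 0, "ay": 0, "az": 0, "fingers": 10},
  {"x": 0, "y": -0.5, "z": 0, "ax": 0, "ay": 0, "az": 0, "fingers": 10},
  {"x": 0, "y": -0.5, "z": 0, "ax": 0, "ay": 0, "az": 0, "fingers": 10},
  {"x": 0, "y": -0.5, "z": 0, "ax": 0, "ay": 0, "az": 0, "fingers": 10},
  {"x": 0, "y": 0, "z": 0, "ax": 0, "ay": 0, "az": 0, "fingers": 10},
  {"x": 0, "y": 0, "z": 0, "ax": 0, "ay": 0, "az": 0, "fingers": 10},
  {"x": 0, "y": 0, "z": 0, "ax": 0, "ay": 0, "az": 0, "fingers": 10},
  {"x": 0, "y": 0, "z": 0, "ax": 0, "ay": 0, "az": 0, "fingers": 10},
], force=80)

```text
t: 22.3
eef_pos: [0.6305, 0.1038, 0.1362]
tool_rot: [-0.001, 0.764, 0.645, -0.001]
contact_force: [-5.8, 0.7, -2.7]
gripper_width: 0.149
grasp_force: 78.9
```

```bash
python3 - <<'E'
from h import *
sh(36.5,0,87)
E
```

```text
t 22.30 at [0.6305 0.1038 0.1362] yaw -9.66 F [-5.8   0.68 -2.66]
shift mm, tool axes now [-0.2  1.1  0.2] turned axes [-0.2  1.1  0.2] turn deg [-0.22  0.02  0.04]
gate tray x 35.4 y 0.2 zlow 87.2 F tray -5.83 -0.31 -2.66 T [0.37 1.49 0.11] grip 78.93682837486267
```

>>> jog_arm([
  {"x": 0, "y": -0.5, "z": 0, "ax": 0, "ay": 0, "az": 0, "fingers": 10},
  {"x": 0, "y": -0.5, "z": 0, "ax": 0, "ay": 0, "az": 0, "fingers": 10},
  {"x": 0, "y": 0, "z": 0.3, "ax": 0, "ay": 0, "az": 0, "fingers": 10},
  {"x": 0, "y": 0, "z": 0, "ax": 0, "ay": 0, "az": 0, "fingers": 10},
  {"x": 0, "y": 0, "z": 0, "ax": 0, "ay": 0, "az": 0, "fingers": 10},
  {"x": 0, "y": 0, "z": 0, "ax": 0, "ay": 0, "az": 0, "fingers": 10},
  {"x": 0, "y": 0, "z": 0, "ax": 0, "ay": 0, "az": 0, "fingers": 10},
  {"x": 0, "y": 0, "z": 0, "ax": 0, "ay": 0, "az": 0, "fingers": 10},
], force=80)

```text
t: 23.1
eef_pos: [0.6304, 0.1038, 0.1363]
tool_rot: [-0.001, 0.764, 0.645, -0.001]
contact_force: [-3.2, 2.1, -5.4]
gripper_width: 0.152
grasp_force: 78.7
```

```bash
python3 - <<'E'
from h import *
sh(36.5,0,87)
E
```

```text
t 23.10 at [0.6304 0.1038 0.1363] yaw -9.68 F [-3.2   2.06 -5.42]
shift mm, tool axes now [-0.1  1.2  0.3] turned axes [-0.1  1.2  0.3] turn deg [-0.1   0.    0.02]
gate tray x 35.3 y 0.1 zlow 87.3 F tray -3.5 1.49 -5.42 T [0.43 0.86 0.22] grip 78.69027972221375
```

>>> jog_arm([
  {"x": 0, "y": -0.4, "z": 0.4, "ax": 0, "ay": 0, "az": 0, "fingers": 10},
  {"x": 0, "y": -0.3, "z": 0.3, "ax": 0, "ay": 0, "az": 0, "fingers": 10},
  {"x": 0, "y": 0, "z": 0, "ax": 0, "ay": 0, "az": 0, "fingers": 10},
  {"x": 0, "y": 0, "z": 0, "ax": 0, "ay": 0, "az": 0, "fingers": 10},
  {"x": 0, "y": 0, "z": 0, "ax": 0, "ay": 0, "az": 0, "fingers": 10},
  {"x": 0, "y": 0, "z": 0, "ax": 0, "ay": 0, "az": 0, "fingers": 10},
  {"x": 0, "y": 0, "z": 0, "ax": 0, "ay": 0, "az": 0, "fingers": 10},
  {"x": 0, "y": 0, "z": 0, "ax": 0, "ay": 0, "az": 0, "fingers": 10},
], force=40)

```text
t: 23.9
eef_pos: [0.6304, 0.1038, 0.1362]
tool_rot: [-0.0, 0.764, 0.645, -0.0]
contact_force: [-2.0, 1.6, 3.3]
gripper_width: 0.147
grasp_force: 79.7
```

```bash
python3 - <<'E'
from h import *
sh(36.5,0,87)
E
```

```text
t 23.90 at [0.6304 0.1038 0.1362] yaw -9.69 F [-2.03  1.64  3.32]
shift mm, tool axes now [-0.2  1.3  0.2] turned axes [-0.2  1.3  0.2] turn deg [-0.03 -0.02  0.01]
gate tray x 35.2 y 0.2 zlow 87.2 F tray -2.28 1.27 3.32 T [0.36 0.52 0.15] grip 79.70266699790955
```

>>> jog_arm([
  {"x": 0, "y": 0, "z": 0, "ax": 0, "ay": 0, "az": 0, "fingers": 18},
  {"x": 0, "y": 0, "z": 0, "ax": 0, "ay": 0, "az": 0, "fingers": 24},
  {"x": 0, "y": 0, "z": 0, "ax": 0, "ay": 0, "az": 0, "fingers": 30},
  {"x": 0, "y": 0, "z": 0, "ax": 0, "ay": 0, "az": 0, "fingers": 30},
  {"x": 0, "y": 0, "z": 0, "ax": 0, "ay": 0, "az": 0, "fingers": 30},
  {"x": 0, "y": 0, "z": -3, "ax": 0, "ay": 0, "az": 0, "fingers": 30},
  {"x": 0, "y": 0, "z": -5, "ax": 0, "ay": 0, "az": 0, "fingers": 30},
  {"x": 0, "y": 0, "z": -5, "ax": 0, "ay": 0, "az": 0, "fingers": 30},
], force=20)

```text
t: 24.7
eef_pos: [0.6299, 0.1038, 0.1492]
tool_rot: [-0.001, 0.764, 0.645, -0.001]
contact_force: [-0.9, -0.3, 0.4]
gripper_width: 0.35
grasp_force: 0.0
```

>>> jog_arm([
  {"x": 0, "y": 0, "z": -10, "ax": 0, "ay": 0, "az": 0, "fingers": 30},
  {"x": 0, "y": 0, "z": -20, "ax": 0, "ay": 0, "az": 0, "fingers": 30},
  {"x": 0, "y": 0, "z": -30, "ax": 0, "ay": 0, "az": 0, "fingers": 30},
  {"x": 0, "y": 0, "z": -40, "ax": 0, "ay": 0, "az": 0, "fingers": 30},
  {"x": -30, "y": 0, "z": -20, "ax": 0, "ay": 0, "az": 0, "fingers": 30},
  {"x": -45, "y": -10, "z": 0, "ax": 0, "ay": 0, "az": 0, "fingers": 30},
  {"x": -45, "y": -10, "z": 0, "ax": 0, "ay": 0, "az": 0, "fingers": 30},
  {"x": -45, "y": -10, "z": 0, "ax": 0, "ay": 0, "az": 0, "fingers": 30},
], force=20)

```text
t: 25.5
eef_pos: [0.572, -0.0555, 0.2699]
tool_rot: [-0.0, 0.764, 0.645, 0.0]
contact_force: [0.8, -0.4, -0.7]
gripper_width: 0.351
grasp_force: 0.0
```

>>> jog_arm([
  {"x": -45, "y": -10, "z": 0, "ax": 0, "ay": 0, "az": 0, "fingers": 30},
  {"x": -45, "y": -10, "z": 0, "ax": 0, "ay": 0, "az": 0, "fingers": 30},
  {"x": -40, "y": -5, "z": 0, "ax": 0, "ay": 0, "az": 0, "fingers": 30},
  {"x": -30, "y": 0, "z": 0, "ax": 0, "ay": 0, "az": 0, "fingers": 30},
  {"x": 0, "y": 0, "z": 0, "ax": 0, "ay": 0, "az": 0, "fingers": 30},
  {"x": 0, "y": 0, "z": 0, "ax": 0, "ay": 0, "az": 0, "fingers": 30},
  {"x": 0, "y": 0, "z": 0, "ax": 0, "ay": 0, "az": 0, "fingers": 30},
  {"x": 0, "y": 0, "z": 0, "ax": 0, "ay": 0, "az": 0, "fingers": 30},
], force=20)

```text
t: 26.3
eef_pos: [0.5217, -0.2058, 0.2689]
tool_rot: [-0.001, 0.763, 0.646, -0.0]
contact_force: [1.1, 0.7, 0.9]
gripper_width: 0.351
grasp_force: 0.0
```

```bash
python3 - <<'E'
from h import *
sh(36.5,0,87)
A=snap('side')['pixels'][150:210,270:350,::-1];B=snap('top')['pixels'][145:230,245:335,::-1]
A=cv2.resize(A,None,fx=5,fy=5,interpolation=cv2.INTER_CUBIC);B=cv2.resize(B,None,fx=4.4,fy=4.4,interpolation=cv2.INTER_CUBIC)
H=max(A.shape[0],B.shape[0]);A=cv2.copyMakeBorder(A,0,H-A.shape[0],0,0,cv2.BORDER_CONSTANT);B=cv2.copyMakeBorder(B,0,H-B.shape[0],0,0,cv2.BORDER_CONSTANT)
cv2.imwrite('pics/t4.png',np.hstack([A,B]))
E
```

```text
t 26.30 at [ 0.5217 -0.2058  0.2689] yaw -9.54 F [1.14 0.72 0.92]
shift mm, tool axes now [323.1  57.3 132.9] turned axes [323.4  56.2 132.9] turn deg [-0.1  -0.02  0.16]
gate tray x -19.7 y -323.4 zlow 219.9 F tray 1.0 0.9 0.92 T [ 0.03 -0.02 -0.02] grip 0.0
```

View pics/t4.png

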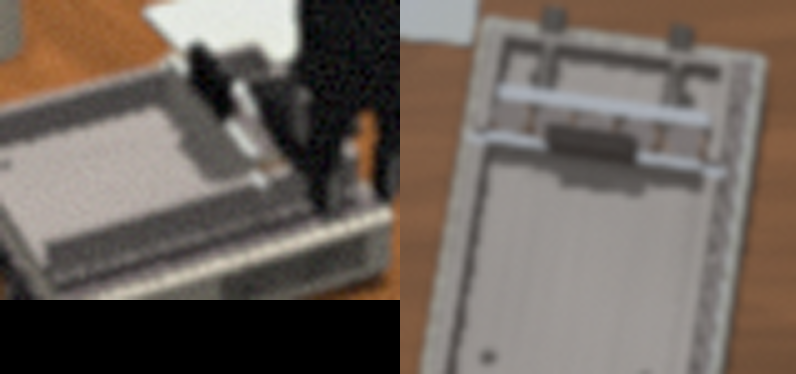

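The gate is seated in both slots, with its ears at crop (480,135) and (715,170), and it lies parallel to the bar. The five vials stand in one row between them, with none left in front, so I'm handing in.

```bash
python3 -c "
from station import bot
print(bot.hand_in())"
```

```text
the job is handed in; nothing more can be done
None
```

I handed the job in at about 26 s of the 61 s limit. By camera and touch, the long gate is seated in both slots and the springs hold all five vials in one row against the bar; the hand-in gave no verdict.

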